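# Lay out weld test pieces in the drip tray for inspection practice

### The job

Lay out the weld test pieces in the drip tray around the tee joint and the corner joint that are fixed there: the short plate flat behind the tee joint and the long plate flat in front of the corner joint (front is the robot's side; welds up, each plate centred on its joint with its length parallel to the row of the two joints and about 35 mm of clear tray between plate and joint), and the pipe piece standing midway between the two joints. Lift the short plate off the long plate, on which it lies crosswise, without shifting the long plate. Stand the round gauge on the long plate, knob up, in the middle of the half that is nearer the pipe piece, and leave the spray can where it is.

Things in the scene. Friction and masses are not known exactly. Their poses are not given: they have to be found in the camera images.
- tray: Shallow bare metal drip tray, fixed, 296 mm (x) by 416 mm (y), rim 22 mm high (a rolled bead of 3 mm radius on the rim), walls 4 mm, inner floor 4 mm above the table. Origin: centre of its underside, on the table. Its x axis points away from the robot (behind), its y axis to the robot's left along the row of the two joints; it may be turned by up to 7 degrees. The two joints stand on its floor 120 mm either side of its centre along y; which is on which side changes.
- tee_joint: Fixed tee-joint weld specimen on the tray floor: dark steel foot plate 50 mm (x) by 60 mm (y), 8 mm thick, with a lighter ground-steel upright plate 8 mm thick and 60 mm long along y standing over the middle of the foot, top 52 mm above the tray floor. Seen from above the upright runs along the middle. Origin: centre of its underside; axes parallel to the tray's (x points away from the robot).
- corner_joint: Fixed corner-joint weld specimen on the tray floor: the same dark steel foot, 50 mm (x) by 60 mm (y) by 8 mm, with a lighter ground-steel 8 mm upright 60 mm long along y standing on the far (+x) edge of the foot, an L seen from the side, top 52 mm above the tray floor. Origin: centre of the underside of the foot; axes parallel to the tray's.
- long_plate: Loose dark steel plate 130 mm (its x) by 50 mm (its y) by 12 mm, with a bright weld bead 10 mm wide and about 2 mm high across its middle (along y). About 0.6 kg. At the start it lies on the table outside the tray, with the short plate lying crosswise on the half towards its -x end. Origin: centre of its underside.
- short_plate: Loose dark steel plate 90 mm (its x) by 50 mm (its y) by 12 mm, with a bright weld bead 10 mm wide and about 2 mm high along its middle (along x). About 0.4 kg. At the start it lies flat on the long plate, crosswise, its underside 12 mm above the table, its long ends overhanging the long plate by 20 mm either side; one long edge is near the long plate's end, the other beside its weld bead. Origin: centre of its underside.
- pipe_piece: Loose short length of dark steel pipe standing on end on the table, outer diameter 60 mm, wall 6 mm, 45 mm tall, with a thin weld bead around it 14 mm up (stands out 2 mm). About 0.36 kg. Origin: centre of its underside, z along the pipe.
- gauge: Loose field gauge: eight-sided copper disc 34 mm across and 8 mm thick with an upright round brass knob 14 mm in diameter on its middle, 32 mm tall in all. About 60 g. Stands on the table, knob up. Origin: centre of its underside.
- can: Bystander: upright aluminium spray can, 66 mm in diameter, 190 mm tall, left of and beyond the tray. Loose. Origin: centre of its underside.
Things that resemble listed ones, but are neither listed nor needed, are in the scene too. Leave any purple look-alike of the pipe_piece alone. What is shaped like the corner_joint but turquoise is not meant.

How it is judged:
By the outcome, as a careful person would: the job done as asked, in the order asked, and still so for the second after the job is handed in, with the robot touching nothing.
It also fails if it takes over 112 s, if anything falls off the work surface, if the arm or the gripper's body presses on something with over 40 N, if the wrist force passes 120 N, or if a joint passes its speed limit or range.

### The arm

A 7-joint arm with a two-finger parallel gripper is mounted at the origin on the work surface. World frame = base frame: x ahead of the robot, y to its left, z up, the work surface at z = 0. Lengths are in m, angles in rad, forces in N, time in s.
With the tool pointing down it reaches from about 0.4 to 0.875 m from the base axis. Payload 19.3 kg.
Tool frame: the origin (TCP) lies between the finger pads; the fingertips stand 17 mm ahead of it and the grasp point (between the pads) lies 2 mm behind it; z points along the fingers, x is the direction in which the jaws open and shut, and the axes are right-handed (so a half turn about z gives the same grasp; the last joint's range is limited). The gripper opens to 85 mm and grips with 20 to 120 N. Pads are 22 mm wide; open, the fingers measure 114 mm over their backs; the gripper's body (76 mm by 85 mm) begins 54 mm behind the grasp point. The pads swing forward as they close: fully open they stand 13 mm farther back than shut.
Start: joints at [-1.287, 0.521, -0.036, 1.599, 0.021, 1.021, -0.113], TCP at [0.217, 0.586, 0.248] pointing down, gripper open.
Joint ranges: [-2.91, 2.91], [-0.3, 2.13], [-1.5, 1.42], [0.17, 2.43], [-1.26, 4.41], [0.16, 1.93], [-2.52, 2.52]. Speed limits (rad/s): [1.89, 1.89, 2.39, 2.39, 3.01, 3.01, 3.01].

### API

Orientations are given as [roll, pitch, yaw] about the fixed x, y, z axes, in that order (R = Rz(yaw) Ry(pitch) Rx(roll)).
In Python, from workcell import bot gives the robot as it stands. The module is installed in compiled form; this text tells all that it offers.
- The arm moves only by the tool arm_command, never from a script. Its argument "targets" is a list of rows, each a list of 6 numbers: the shift along the tool's x, y, z in mm, then the turn, a rotation vector about the tool's x, y, z in degrees. In form: [[x, y, z, wx, wy, wz], ...]. A call has 1 to 8 rows; each row shifts and turns the pose as measured when the row begins, along the tool's axes as they then stand; what a row does not reach is not made up. A row lasts 1/10 s, in which the tool goes at most 50 mm and 8.59 degrees, less where a joint would pass 70% of its speed; a pose out of reach is approached as far as the arm can. A call is refused whole if a number of a shift passes 50 or a number of a turn 8.59, either way. A call with a gripper value outside its range is refused whole. "grip" is the opening in per cent of the stroke, from 0 (shut) to 100 (fully open), set as the call begins (left out, the last holds). The fingers move at their own pace and stop on an object; "grip_force" is the grip in N (left out, the last holds). Time passes only in rows, so rows that do not move let the fingers close. It gives the time, the measured TCP pose, the force and the opening at its end, in the units of the state.
- bot.observe(): the state, without advancing time (a new reading comes with each control period).
- bot.grab_frame(name): name is "scene" or "top" or "wrist"; returns a dict with "color" (480x640x3 uint8, red, green, blue), "depth" (480x640 float32, m along the optical axis (not along the pixel's ray), 0 where there is no reading), "fov_y" (degrees; the focal length in pixels is half the picture's height over the tangent of half this angle, whatever the lens; pixels are square), "cx", "cy" (the principal point, pixels), "R" (3x3) and "t" (3): a world point X has camera coordinates R X + t; the wrist camera has in their place "hand_eye" (4x4, takes a point from camera to tool coordinates, whose origin is the TCP and whose axes are the tool frame's). Camera axes: x right, y down, z forward; pixel columns grow to the right and rows downward; lengths in m; the calibration is good to about 2 mm. The wrist camera is an equidistant fisheye: a pixel r from the principal point sees the ray r / f radians off the axis. A picture is of the moment at which its call begins: read the wrist's pose just before it.
- bot.job_done(): hands the job in, once; it reports no verdict.
The state is a dict: "clock": time; "qpos": joint angles; "qd": joint speeds; "joint_efforts": joint torques, N m; "position": TCP position; "tool_rot": TCP orientation; "force": force on the tool from outside, world axes, zero at the start; "moment": the same for the moment, N m; "grip_width": finger opening in m.
Only numpy, scipy, OpenCV 4.12 (cv2) and the standard library are available. Lean on these libraries where they do the work, as an engineer would, in place of code of your own. Each camera call takes 0.05 s, during which the arm holds its last target. There are 200 camera calls.

## Working session

There is one attempt and no reset: what is moved stays moved. The work goes in short steps, Python scripts to look and compute and a tool call to move; the robot and the scene stay as the last step left them, time stands still between calls to the robot, and variables do not carry over. Pictures are saved under pics/ and viewed, about 12 in all and at most 16, crops included, and the job is handed in when it is done.

Besides the shell and the picture viewer there is one more tool, called after ">>>" as name(argument=value, ...), one argument or row to a line, values as JSON. arm_command: Moves the arm, as the interface text tells. Its arguments: {"type":"object","properties":{"targets":{"type":"array"},"grip":{"type":"number"},"grip_force":{"type":"number"}},"required":["targets"]}

```bash
mkdir -p pics
cat > h.py <<'E'
import numpy as np, cv2
from workcell import bot
def grab(n,save=None):
    f=bot.grab_frame(n)
    if save: cv2.imwrite('pics/'+save,cv2.cvtColor(f['color'],cv2.COLOR_RGB2BGR))
    return f
def foc(f): return 240/np.tan(np.radians(f['fov_y'])/2)
def pts(f):
    "world points per pixel from depth (scene/top)"
    d=f['depth'];v,u=np.mgrid[:480,:640];F=foc(f)
    c=np.stack([(u-f['cx'])/F*d,(v-f['cy'])/F*d,d],-1)
    return (c-np.array(f['t']))@np.array(f['R'])
def ray(f,uv,z):
    "pixels -> world on plane z"
    uv=np.atleast_2d(uv).astype(float);F=foc(f);R=np.array(f['R']);t=np.array(f['t'])
    d=np.c_[(uv[:,0]-f['cx'])/F,(uv[:,1]-f['cy'])/F,np.ones(len(uv))]@R
    o=-R.T@t
    return o+d*((z-o[2])/d[:,2])[:,None]
E
python3 - <<'E'
from h import *
s=bot.observe();print(s)
import pickle
for n in('top','scene'):
    f=grab(n,n+'0.png');pickle.dump(f,open(n+'0.pkl','wb'));print(n,f['fov_y'],f['cx'],f['cy'],f['R'],f['t'])
E
```

```text
{'clock': 0.0, 'qpos': array([-1.28718148,  0.52198923, -0.03633655,  1.59998757,  0.02116416,
        1.02108885, -0.11278161]), 'qd': array([-1.00345223e-03, -2.05750192e-03, -7.17023907e-04, -2.09363876e-05,
       -2.98430217e-04,  2.16455796e-04,  7.67493945e-04]), 'joint_efforts': array([ 3.88182934e-04, -9.27107191e+01,  1.97978765e+00, -3.69913638e+01,
        1.77987374e-02,  8.39170563e-03,  7.54030822e-06]), 'position': array([0.21646161, 0.58599165, 0.24774836]), 'tool_rot': array([3.14155063e+00, 1.08905706e-03, 1.21697870e+00]), 'force': array([-0.67651548,  0.16026724, -0.12552405]), 'moment': array([-0.00617962, -0.00229301,  0.01327004]), 'grip_width': 0.08544032191240816}
top 56.189257207147236 317.7864402775727 247.67101018126678 [[ 0.02129402 -0.99975788  0.00554451]
 [-0.9793811  -0.02197374 -0.20082283]
 [ 0.20089604 -0.00115386 -0.97961189]] [-0.05261254  0.61875123  0.99055439]
scene 57.49356658123084 320.13898435280805 237.80594500540963 [[ 0.84575382  0.53345801  0.0110921 ]
 [ 0.33993113 -0.52267643 -0.78182874]
 [-0.41127523  0.66500519 -0.62339457]] [-0.48529687 -0.19033152  1.41304036]
```

View pics/top0.png

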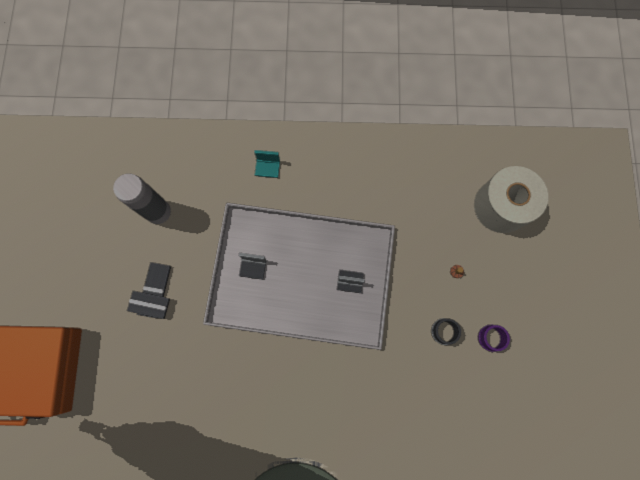

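View pics/scene0.png

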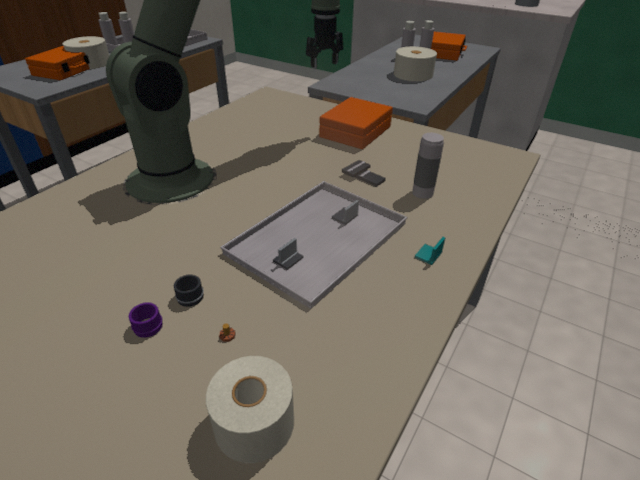

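Top view shows the tray with the corner joint at left (253,266) and the tee at right (351,281). The plates are at (155,290), the pipe at (446,331) beside the purple look-alike (494,338), the gauge at (457,271) and the can at (145,200). Next are coarse positions and a wrist picture.

Run:
```python
from h import *
import pickle
f=pickle.load(open('top0.pkl','rb'));P=pts(f)
def box(n,u0,u1,v0,v1,zlo,zhi,dark=None):
    Q=P[v0:v1,u0:u1];C=f['color'][v0:v1,u0:u1].max(-1)
    m=(Q[...,2]>zlo)&(Q[...,2]<zhi)&(f['depth'][v0:v1,u0:u1]>0)
    if dark: m&=C<dark
    q=Q[m];r=cv2.minAreaRect((q[:,:2]*1000).astype(np.float32));print(n,len(q),q.mean(0).round(4),[np.round(x,1) for x in r])
box('rim',195,410,195,360,.017,.03)
box('short',120,185,255,325,.0185,.035)
box('long',120,185,255,325,.006,.0175)
box('pipe',425,467,310,352,.035,.06)
box('gauge',445,472,258,285,.004,.06)
box('purple',475,515,318,360,.035,.06)
box('corner',235,275,248,282,.03,.08);box('tee',332,372,265,297,.03,.08)
box('can',110,175,170,225,.15,.25)
h=f['depth'];print('table z',np.median(P[400:440,150:250,2]),'floor',np.median(P[290:310,260:320,2]))
print(ray(f,[[155,278],[149,305],[446,327],[457,272],[253,266],[351,281]],.012).round(3))
w=grab('wrist','w0.png');print(w['fov_y'],w['cx'],w['cy'],w['hand_eye'])
pickle.dump(w,open('w0.pkl','wb'))
d=w['depth'];print([(int(a),int((d>a-.005).sum())) for a in (0,)]);
```

```text
rim 1919 [0.5643 0.0025 0.0233] [array([564.8,   1.1]), array([422.8, 302.4]), np.float64(83.3)]
short 821 [0.4823 0.3606 0.0242] [array([490.4, 360.6]), array([92.6, 65.7]), np.float64(79.3)]
long 699 [0.5403 0.3511 0.0117] [array([519.9, 361.2]), array([101.2, 130.1]), np.float64(81.2)]
pipe 237 [ 0.4353 -0.3416  0.0435] [array([ 436. , -342.2]), array([57. , 58.9]), np.float64(1.3)]
gauge 157 [ 0.5799 -0.3793  0.0129] [array([ 578.4, -386.4]), array([48.7, 70.2]), np.float64(11.4)]
purple 251 [ 0.4224 -0.4531  0.0432] [array([ 422.4, -453.1]), array([56.5, 59.3]), np.float64(1.4)]
corner 131 [0.5978 0.1167 0.0506] [array([599.2, 117.3]), array([59.6,  8.8]), np.float64(83.6)]
tee 124 [ 0.5491 -0.1176  0.0519] [array([ 550.2, -117.6]), array([59.4,  8.5]), np.float64(83.0)]
can 925 [0.7114 0.3599 0.1833] [array([715. , 364.4]), array([63.4, 63.3]), np.float64(23.6)]
table z -0.00020308924388132534 floor 0.003853365789347749
[[ 0.546  0.353  0.012]
 [ 0.481  0.361  0.012]
 [ 0.445 -0.348  0.012]
 [ 0.577 -0.379  0.012]
 [ 0.581  0.118  0.012]
 [ 0.55  -0.121  0.012]]
65.70646984690485 323.2608691062573 239.90495400669883 [[ 9.99999934e-01 -3.25380049e-04 -1.61629449e-04 -3.44632202e-04]
 [ 3.58361040e-04  9.56585438e-01  2.91451833e-01 -7.46764705e-02]
 [ 5.97797653e-05 -2.91451871e-01  9.56585492e-01 -1.24283077e-01]
 [ 0.00000000e+00  0.00000000e+00  0.00000000e+00  1.00000000e+00]]
[(0, 307200)]
```

View pics/w0.png

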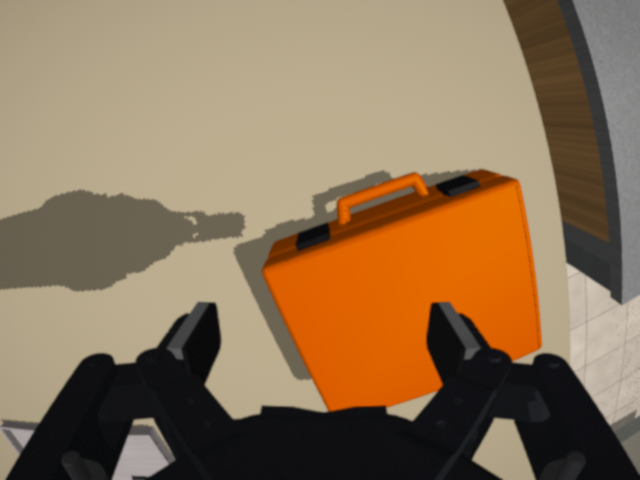

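```bash
cat >> h.py <<'E'
from scipy.spatial.transform import Rotation as Ro
def pose(s=None):
    s=s or bot.observe();return np.array(s['position']),Ro.from_euler('xyz',s['tool_rot']).as_matrix()
def down(yaw): return Ro.from_euler('xyz',[np.pi,0,yaw]).as_matrix()
def plan(p,yaw,n=None,mm=45,deg=8):
    "rows (tool axes) from the measured pose to world p, yaw, pointing down"
    p0,R0=pose();p=np.array(p);T=down(yaw);rv=Ro.from_matrix(R0.T@T).as_rotvec()
    n=n or int(max(np.ceil(np.linalg.norm(p-p0)*1000/mm),np.ceil(np.degrees(np.abs(rv).max())/deg),1))
    o=[]
    for i in range(n):
        R=R0@Ro.from_rotvec(rv*i/n).as_matrix()
        o.append(list(np.r_[np.round(R.T@(p-p0)/n*1000,1),np.round(np.degrees(rv/n),1)]))
    for k in range(0,n,8): print([[float(x) for x in r] for r in o[k:k+8]])
def wpts(w,pr=None):
    "wrist depth -> tool pts, and world if pose pr given"
    v,u=np.mgrid[:480,:640];F=foc(w);x=u-w['cx'];y=v-w['cy'];r=np.hypot(x,y)+1e-9;th=r/F
    d=w['depth'];k=d*np.tan(th)/r;c=np.stack([x*k,y*k,d],-1);H=np.array(w['hand_eye'])
    q=c@H[:3,:3].T+H[:3,3]
    return q if pr is None else q@pr[1].T+pr[0]
def wray(w,uv,z,pr):
    uv=np.atleast_2d(uv).astype(float);x=uv[:,0]-w['cx'];y=uv[:,1]-w['cy'];r=np.hypot(x,y)+1e-9;th=r/foc(w)
    H=np.array(w['hand_eye']);d=np.c_[x/r*np.sin(th),y/r*np.sin(th),np.cos(th)]@(pr[1]@H[:3,:3]).T
    o=pr[0]+pr[1]@H[:3,3];return o+d*((z-o[2])/d[:,2])[:,None]
E
python3 - <<'E'
from h import *
import pickle
w=pickle.load(open('w0.pkl','rb'));q=wpts(w)
m=(q[...,2]<.05)&(w['depth']>0)&(np.abs(q[...,0])<.09)
print('max z tool',np.percentile(q[m][:,2],[99,99.9,100]))
for u,v in((205,308),(215,330),(440,308),(432,330)): print(u,v,q[v,u].round(4))
plan([.50,.36,.25],-.12)
E
```

```text
max z tool [-0.001505    0.00407028  0.00646895]
205 308 [-0.0447 -0.0116 -0.0046]
215 330 [-0.0431  0.0001 -0.001 ]
440 308 [ 0.0432 -0.0117 -0.0048]
432 330 [ 0.0421 -0.0007 -0.0024]
[[-11.4, 34.4, -0.2, 0.0, 0.0, 7.7], [-6.7, 35.6, -0.2, 0.0, 0.0, 7.7], [-1.9, 36.2, -0.2, 0.0, 0.0, 7.7], [3.0, 36.1, -0.2, 0.0, 0.0, 7.7], [7.8, 35.4, -0.2, 0.0, 0.0, 7.7], [12.4, 34.1, -0.2, 0.0, 0.0, 7.7], [16.8, 32.1, -0.2, 0.0, 0.0, 7.7], [21.0, 29.6, -0.2, 0.0, 0.0, 7.7]]
[[24.7, 26.5, -0.2, 0.0, 0.0, 7.7], [28.0, 23.0, -0.2, 0.0, 0.0, 7.7]]
```

>>> arm_command(
  targets=[
    [-11,34,0,0,0,7.7],
    [-7,36,0,0,0,7.7],
    [-2,36,0,0,0,7.7],
    [3,36,0,0,0,7.7],
    [8,35,0,0,0,7.7],
    [12,34,0,0,0,7.7],
    [17,32,0,0,0,7.7],
    [21,30,0,0,0,7.7],
  ],
  grip=76,
  grip_force=60,
)

```text
clock: 0.95
position: [0.4425, 0.3985, 0.2458]
tool_rot: [3.141, 0.004, 0.111]
force: [0.0, 0.6, -0.6]
grip_width: 0.065
```

>>> arm_command(
  targets=[
    [25,26,0,0,0,7.7],
    [28,23,0,0,0,7.7],
    [0,0,0,0,0,0],
  ],
)

```text
clock: 1.25
position: [0.5028, 0.3451, 0.2454]
tool_rot: [3.138, 0.002, -0.179]
force: [-0.8, 0.7, 0.8]
grip_width: 0.0653
```

Run:
```python
from h import *
import pickle
s=bot.observe();pr=pose(s);print(s['clock'],s['position'],s['tool_rot'],s['grip_width'],s['force'])
w=grab('wrist','w1.png');pickle.dump((w,pr),open('w1.pkl','wb'))
q=wpts(w)
m=(q[...,2]<.05)&(w['depth']>0)&(np.abs(q[...,0])<.09)&(np.abs(q[...,1])<.02)
print('tip z',np.percentile(q[m][:,2],[99,99.9,100]))
```

```text
1.25 [0.50281357 0.34511674 0.24543836] [ 3.13790552e+00  2.01264758e-03 -1.79447533e-01] 0.06526624215678077 [-0.76280944  0.66703167  0.78295695]
tip z [0.00392192 0.0104034  0.01298926]
```

View pics/w1.png

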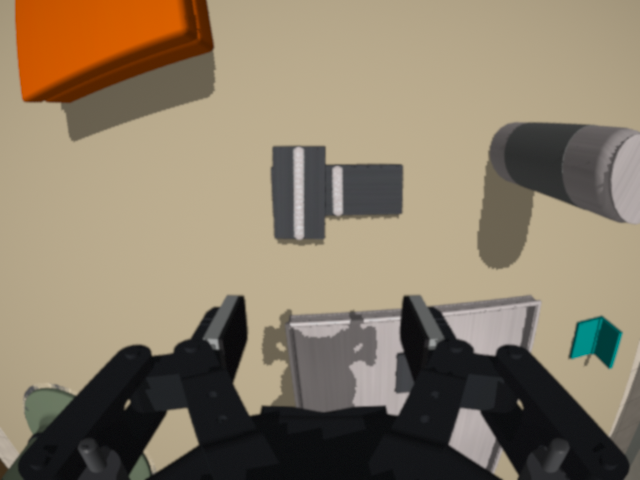

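Wrist view: short plate centred near (299,193) with its bead vertical, and the long plate running right to x=402 with its bead at (337,190). The plates look square to the tool. Now to measure them.

```bash
cat >> h.py <<'E'
def rectz(w,mask,z,pr):
    "minAreaRect (mm) of a mask's contour cast on plane z"
    cs,_=cv2.findContours(mask.astype(np.uint8),cv2.RETR_EXTERNAL,cv2.CHAIN_APPROX_NONE);c=max(cs,key=cv2.contourArea)[:,0]
    X=wray(w,c,z,pr)[:,:2]*1000
    r=cv2.minAreaRect(X.astype(np.float32));return np.round(r[0],1),np.round(r[1],1),round(r[2],2)
E
python3 - <<'E'
from h import *
import pickle
w,pr=pickle.load(open('w1.pkl','rb'));C=w['color'].astype(int);mx=C.max(-1);mn=C.min(-1)
roi=np.zeros((480,640),bool);roi[135:250,260:415]=1
gray=(mx-mn<25)&roi
Q=wpts(w,pr);print('plate top z',np.median(Q[150:235,280:290,2]),np.median(Q[175:210,350:395,2]),'table',np.median(Q[260:280,350:400,2]))
brt=gray&(mn>130)
n,l,st,ce=cv2.connectedComponentsWithStats(brt.astype(np.uint8));print(st[:6],ce[:6])
for i in range(1,n):
    if st[i,4]>80:
        z=.026 if ce[i,0]<320 else .014; print('bead',rectz(w,l==i,z,pr))
m=gray.copy();m[:,328:]=0;m&=Q[...,2]>.018;print('short',rectz(w,m,.024,pr))
m=gray.copy();m[:,:330]=0;m&=Q[...,2]>.006;print('longvis',rectz(w,m,.012,pr))
E
```

```text
plate top z 0.02265393384423657 0.010667885458511578 table -0.001294700274875743
[[     0      0    640    480 305794]
 [   293    147     11     93    919]
 [   332    166     11     50    487]] [[319.53496798 239.72064854]
 [298.44396083 192.24047878]
 [337.27720739 190.13347023]]
bead (array([481.2, 362.8]), array([88.3,  9.2]), 79.22)
bead (array([517.6, 357.2]), array([48.3,  9.7]), 80.31)
short (array([481.5, 363.4]), array([88.9, 50.1]), 79.72)
longvis (array([546. , 353.3]), array([50.1, 72. ]), 81.35)
```

Run:
```python
from h import *
plan([.4813,.3631,.08],-.176)
```

```text
[[-5.4, -3.2, 41.3, 0.0, 0.0, 0.0], [-5.4, -3.2, 41.3, 0.0, 0.0, 0.0], [-5.5, -3.1, 41.3, 0.0, 0.0, 0.0], [-5.5, -3.1, 41.3, 0.0, 0.0, 0.0]]
```

>>> arm_command(
  targets=[
    [-5.4,-3.2,41,0,0,0],
    [-5.4,-3.2,41,0,0,0],
    [-5.4,-3.2,41,0,0,0],
    [-5.4,-3.2,41,0,0,0],
    [0,0,0,0,0,0],
    [0,0,0,0,0,0],
  ],
)

```text
clock: 1.9
position: [0.478, 0.3684, 0.0777]
tool_rot: [-3.141, 0.004, -0.162]
force: [0.7, 1.4, 1.1]
grip_width: 0.0651
```

Run:
```python
from h import *
s=bot.observe();pr=pose(s);print(s['position'],s['tool_rot'],s['clock'])
w=grab('wrist','w2.png');q=wpts(w);Q=wpts(w,pr);C=w['color'].astype(int)
m=(C.max(-1)-C.min(-1)<25)&(Q[...,2]>.016)&(Q[...,2]<.03)&(q[...,2]>.03)
m[:, :]&=(np.hypot(Q[...,0]-.481,Q[...,1]-.363)<.07)
print(rectz(w,m,.024,pr));b=m&(C.min(-1)>130);print('bead',rectz(w,b,.026,pr))
k=(q[...,2]<.03)&(np.abs(q[...,1])<.012)&(np.abs(q[...,0])<.06);print('tips',np.percentile(q[k][:,2],[99,99.9]))
plan([.4813,.3631,.031],-.176,3)
```

```text
[0.47799605 0.36841111 0.07772619] [-3.14059229  0.00402287 -0.16173221] 1.9
(array([481.3, 363.8]), array([91.6, 49.8]), 79.12)
bead (array([481.3, 363.4]), array([88.1,  9.6]), 79.02)
tips [0.00594392 0.01107753]
[[1.5, 1.6, 15.6, -0.0, 0.1, 0.3], [1.5, 1.6, 15.6, -0.0, 0.1, 0.3], [1.5, 1.6, 15.6, -0.0, 0.1, 0.3]]
```

View pics/w2.png

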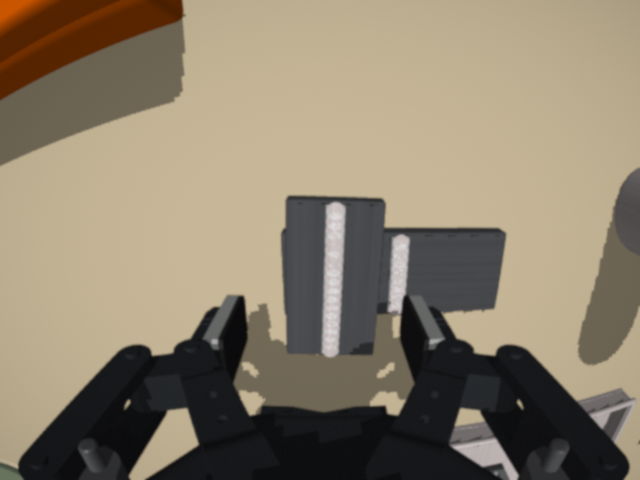

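The short plate (286–384, 197–355) sits between the open fingers, a few mm off-centre. I'll centre it and descend.

>>> arm_command(
  targets=[
    [2.4,4.2,18,0,0,1.3],
    [1.5,1,16,0,0,0],
    [0,0,0,0,0,0],
  ],
)

```text
clock: 2.25
position: [0.4833, 0.3649, 0.0487]
tool_rot: [-3.134, -0.0, -0.183]
force: [-0.2, -0.2, -0.3]
grip_width: 0.0649
```

Run:
```python
from h import *
s=bot.observe();print(s['position'],s['tool_rot'],s['force'])
plan([.4813,.3633,.031],-.187,1)
```

```text
[0.48328882 0.3649249  0.04865396] [-3.13400756e+00 -2.93223143e-04 -1.82979727e-01] [-0.24280515 -0.24544243 -0.29646728]
[[-1.7, 2.1, 17.6, -0.4, -0.0, 0.2]]
```

>>> arm_command(
  targets=[
    [-1.5,2,10,-0.4,0,0.2],
    [-0.5,0,7,0,0,0],
    [0,0,0,0,0,0],
    [0,0,0,0,0,0],
  ],
)

```text
clock: 2.65
position: [0.4819, 0.3644, 0.0329]
tool_rot: [-3.139, -0.002, -0.186]
force: [0.3, 0.4, 0.5]
grip_width: 0.0651
```

Run:
```python
from h import *
s=bot.observe();print(s['position'],s['tool_rot'],s['force'])
plan([.4813,.3633,.030],-.187,1)
```

```text
[0.48190432 0.36436502 0.03289271] [-3.13899774e+00 -2.00776292e-03 -1.85594716e-01] [0.31014066 0.43346133 0.48621069]
[[-0.4, 1.2, 2.9, -0.1, -0.1, 0.1]]
```

>>> arm_command(
  targets=[
    [-0.6,1,3,0,0,0],
    [0,0,0,0,0,0],
  ],
)

```text
clock: 2.85
position: [0.4812, 0.3636, 0.0301]
tool_rot: [-3.139, -0.002, -0.185]
force: [-0.3, -0.6, -0.3]
grip_width: 0.0647
```

>>> arm_command(
  targets=[
    [0,0,0,0,0,0],
    [0,0,0,0,0,0],
    [0,0,0,0,0,0],
    [0,0,0,0,0,0],
    [0,0,0,0,0,0],
  ],
  grip=40,
  grip_force=80,
)

```text
clock: 3.35
position: [0.4813, 0.3635, 0.0309]
tool_rot: [-3.138, -0.002, -0.186]
force: [-0.4, -0.7, -0.6]
grip_width: 0.0472
```

>>> arm_command(
  targets=[
    [0,0,-6,0,0,0],
    [0,0,-12,0,0,0],
    [0,0,-20,0,0,0],
    [0,0,-30,0,0,0],
    [0,0,0,0,0,0],
    [0,0,0,0,0,0],
  ],
)

```text
clock: 3.95
position: [0.4806, 0.3629, 0.1038]
tool_rot: [-3.139, -0.002, -0.186]
force: [-1.2, 0.3, -5.2]
grip_width: 0.0475
```

Run:
```python
from h import *
import pickle
s=bot.observe();pr=pose(s);print(s['position'],s['tool_rot'],s['force'],s['grip_width'])
w=grab('wrist','w3.png');pickle.dump((w,pr),open('w3.pkl','wb'))
```

```text
[0.48064433 0.3629335  0.10375612] [-3.13899845e+00 -1.61947786e-03 -1.85732279e-01] [-1.20091874  0.27751424 -5.17806107] 0.0474634915755222
```

View pics/w3.png

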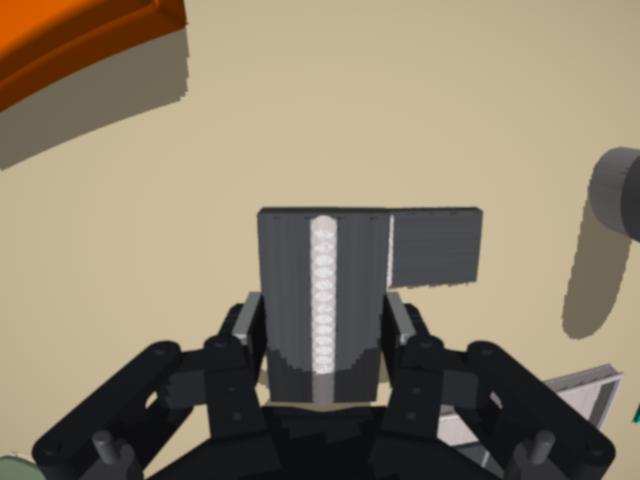

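Run:
```python
from h import *
import pickle
w,pr=pickle.load(open('w3.pkl','rb'))
I=(np.zeros(3),np.eye(3))
print('top corners',wray(w,[[260,209],[390,209],[378,402],[271,402]],.007,I).round(4))
print('bead',wray(w,[[324,217],[322,402]],.005,I).round(4))
q=wpts(w);print(q[300,300],q[250,280])
# long plate now
Q=wpts(w,pr);C=w['color'].astype(int)
m=(C.max(-1)-C.min(-1)<25)&(Q[...,2]>.005)&(Q[...,2]<.02);m[:,:395]=0;m[320:]=0;m[:,500:]=0
print('longvis',rectz(w,m,.012,pr))
plan([.634,-.128,.20],-.117,14)
```

```text
top corners [[-0.0235 -0.0458  0.007 ]
 [ 0.0239 -0.0458  0.007 ]
 [ 0.0249  0.0447  0.007 ]
 [-0.0247  0.0446  0.007 ]]
bead [[-0.0002 -0.0432  0.005 ]
 [-0.001   0.0421  0.005 ]]
[-0.00961058 -0.00920603  0.0072949 ] [-0.0167946  -0.02964069  0.00827256]
longvis (array([552.5, 352.9]), array([51.1, 57.9]), 80.91)
[[17.2, 32.4, -6.9, -0.0, -0.0, -0.3], [17.1, 32.5, -6.9, -0.0, -0.0, -0.3], [16.9, 32.6, -6.9, -0.0, -0.0, -0.3], [16.8, 32.7, -6.9, -0.0, -0.0, -0.3], [16.6, 32.8, -6.9, -0.0, -0.0, -0.3], [16.4, 32.9, -6.9, -0.0, -0.0, -0.3], [16.3, 32.9, -6.9, -0.0, -0.0, -0.3], [16.1, 33.0, -6.9, -0.0, -0.0, -0.3]]
[[15.9, 33.1, -6.9, -0.0, -0.0, -0.3], [15.8, 33.2, -6.9, -0.0, -0.0, -0.3], [15.6, 33.3, -6.9, -0.0, -0.0, -0.3], [15.4, 33.3, -6.9, -0.0, -0.0, -0.3], [15.3, 33.4, -6.9, -0.0, -0.0, -0.3], [15.1, 33.5, -6.9, -0.0, -0.0, -0.3]]
```

>>> arm_command(
  targets=[
    [17,32,-12,0,0,-0.3],
    [17,32,-12,0,0,-0.3],
    [17,33,-12,0,0,-0.3],
    [17,33,-12,0,0,-0.3],
    [17,33,-12,0,0,-0.3],
    [16,33,-12,0,0,-0.3],
    [16,33,-12,0,0,-0.3],
    [16,33,-10,0,0,-0.3],
  ],
)

```text
clock: 4.8
position: [0.5672, 0.0773, 0.1933]
tool_rot: [3.14, 0.008, -0.132]
force: [1.2, 0.7, -4.2]
grip_width: 0.0473
```

>>> arm_command(
  targets=[
    [16,33,0,0,0,-0.3],
    [16,33,0,0,0,-0.3],
    [16,33,0,0,0,-0.3],
    [15,33,0,0,0,-0.3],
    [15,33,0,0,0,-0.3],
    [10,22,0,0,0,-0.3],
    [0,0,0,0,0,0],
    [0,0,0,0,0,0],
  ],
)

```text
clock: 5.6
position: [0.6318, -0.1339, 0.1876]
tool_rot: [3.138, 0.015, -0.106]
force: [-1.2, 1.3, -4.2]
grip_width: 0.0474
```

Run:
```python
from h import *
import pickle
s=bot.observe();pr=pose(s);print(s['position'],s['tool_rot'],s['force'],s['grip_width'])
w=grab('wrist','w4.png');pickle.dump((w,pr),open('w4.pkl','wb'))
```

```text
[ 0.63179648 -0.1338729   0.18756109] [ 3.13778652  0.01517746 -0.10643031] [-1.15553916  1.25529973 -4.15696183] 0.04742229631518492
```

View pics/w4.png

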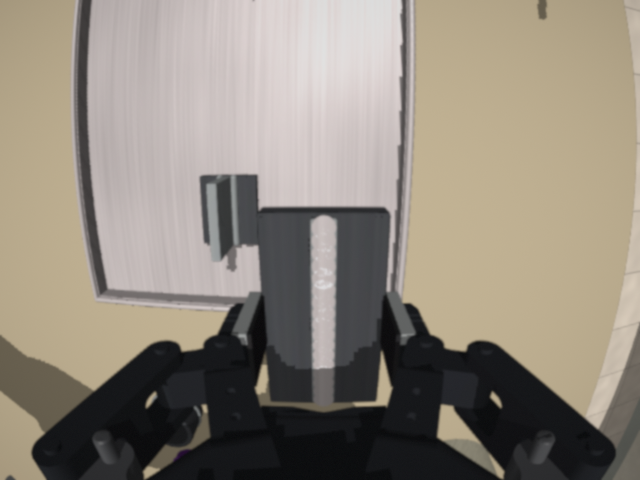

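Wrist view: the held plate is square to the tray, with the tee foot corners near (201,176), (258,175), (258,244) and (204,246). The tray's near side edge runs through (98,297). Next I'll locate the foot and rim.

Run:
```python
from h import *
import pickle
w,pr=pickle.load(open('w4.pkl','rb'))
Q=wpts(w,pr);c=w['color'].astype(int)
print('foot',wray(w,[[201,176],[258,175],[258,244]],.012,pr).round(4)[:,:2].tolist())
m=(Q[...,2]>.045)&(Q[...,2]<.07);m[:170]=0;m[270:]=0;m[:,:195]=0;m[:,258:]=0
print('upright',rectz(w,m,.056,pr))
m=(Q[...,2]>.006)&(Q[...,2]<.02)&(c.max(-1)<120);m[:170]=0;m[255:]=0;m[:,:197]=0;m[:,260:]=0
print('foot',rectz(w,m,.012,pr))
# rim lines: top ridge by depth
def line(sel,z=.022):
    v,u=np.nonzero(sel);X=wray(w,np.c_[u,v],z,pr)[:,:2].astype(np.float32)
    d=cv2.fitLine(X,cv2.DIST_HUBER,0,.01,.01).ravel();return np.degrees(np.arctan2(d[1],d[0])).round(2),d[2:].round(4),len(u)
r=(Q[...,2]>.0175)&(Q[...,2]<.03)
a=r.copy();a[:,:380]=0;a[:,430:]=0;a[200:]=0;a[:20]=0;print('far side',line(a))
a=r.copy();a[:,120:]=0;a[:,:60]=0;a[270:]=0;a[:20]=0;print('near side',line(a))
a=r.copy();a[:285]=0;a[320:]=0;a[:,:110]=0;a[:,225:]=0;print('right side',line(a))
print('floor',np.median(Q[100:160,120:380,2]))
```

```text
foot [[0.5303, -0.0849], [0.5796, -0.0907], [0.5707, -0.1494]]
upright (array([ 551.1, -116.7]), array([60.2, 11.2]), 82.29)
foot (array([ 560.5, -118.4]), array([61.3, 30. ]), 85.23)
far side (np.float32(83.2), array([ 0.705 , -0.0493], dtype=float32), 1703)
near side (np.float32(83.24), array([ 0.4122, -0.0344], dtype=float32), 2014)
right side (np.float32(-6.65), array([ 0.4747, -0.1952], dtype=float32), 980)
floor 0.0026965523135562414
```

Run:
```python
from h import *
plan([.6341,-.1277,.06],-.1182,4)
```

```text
[[0.9, -1.7, 31.9, 0.1, 0.2, 0.2], [0.8, -1.7, 31.9, 0.1, 0.2, 0.2], [0.7, -1.7, 31.9, 0.1, 0.2, 0.2], [0.5, -1.6, 31.9, 0.1, 0.2, 0.2]]
```

>>> arm_command(
  targets=[
    [1,-1.7,31,0.1,0.2,0.2],
    [1,-1.7,31,0.1,0.2,0.2],
    [0.5,-1.7,31,0.1,0.2,0.2],
    [0.5,-1.7,28,0.1,0.2,0.2],
    [0,0,0,0,0,0],
    [0,0,0,0,0,0],
  ],
)

```text
clock: 6.25
position: [0.6344, -0.12, 0.0632]
tool_rot: [-3.136, 0.001, -0.114]
force: [0.4, -0.2, -3.3]
grip_width: 0.0477
```

Run:
```python
from h import *
s=bot.observe();print(s['position'],s['tool_rot'],s['force'])
plan([.6341,-.1277,.03],-.1182,3)
```

```text
[ 0.6344437  -0.11996775  0.06319316] [-3.13612090e+00  6.67747328e-04 -1.13642836e-01] [ 0.39890627 -0.15496972 -3.30953885]
[[0.2, 2.6, 11.1, -0.1, 0.0, 0.1], [0.2, 2.6, 11.1, -0.1, 0.0, 0.1], [0.2, 2.6, 11.1, -0.1, 0.0, 0.1]]
```

>>> arm_command(
  targets=[
    [0,4,10,-0.3,0,0.2],
    [0,3,10,0,0,0],
    [0,0,8,0,0,0],
    [0,0,0,0,0,0],
    [0,0,0,0,0,0],
  ],
)

```text
clock: 6.75
position: [0.6355, -0.1273, 0.0368]
tool_rot: [3.141, -0.004, -0.116]
force: [0.0, -0.3, -3.7]
grip_width: 0.0472
```

Run:
```python
from h import *
s=bot.observe();print(s['position'],s['tool_rot'],s['force'])
plan([.6341,-.1277,.024],-.1182,1)
```

```text
[ 0.6355024  -0.1272943   0.03681722] [ 3.14128906 -0.00399549 -0.11648075] [ 0.03507867 -0.26184412 -3.68168728]
[[-1.4, 0.6, 12.8, 0.0, -0.2, 0.1]]
```

>>> arm_command(
  targets=[
    [-1.4,0.5,6,0,-0.2,0.1],
    [0,0,5,0,0,0],
    [0,0,0,0,0,0],
    [0,0,0,0,0,0],
  ],
)

```text
clock: 7.15
position: [0.6343, -0.1277, 0.0254]
tool_rot: [3.141, -0.001, -0.119]
force: [-0.6, 0.1, -4.0]
grip_width: 0.0477
```

Run:
```python
from h import *
s=bot.observe();print(s['position'],s['tool_rot'],s['force'])
plan([.6341,-.1277,.0225],-.1182,1)
```

```text
[ 0.63425736 -0.12772944  0.02543361] [ 3.14142374e+00 -9.38371131e-04 -1.18565564e-01] [-0.63513211  0.13674193 -3.9862469 ]
[[-0.2, -0.0, 2.9, 0.0, -0.1, -0.0]]
```

>>> arm_command(
  targets=[
    [0,0,2,0,0,0],
    [0,0,1,0,0,0],
    [0,0,0,0,0,0],
  ],
)

```text
clock: 7.45
position: [0.6344, -0.1278, 0.0231]
tool_rot: [3.142, -0.001, -0.119]
force: [-0.2, -0.4, -4.1]
grip_width: 0.0471
```

>>> arm_command(
  targets=[
    [0,0,1,0,0,0],
    [0,0,1,0,0,0],
    [0,0,0,0,0,0],
  ],
)

```text
clock: 7.75
position: [0.6346, -0.1278, 0.0232]
tool_rot: [-3.141, -0.002, -0.119]
force: [0.0, -0.4, -4.0]
grip_width: 0.0474
```

>>> arm_command(
  targets=[
    [0,0,3,0,0,0],
    [0,0,0,0,0,0],
    [0,0,0,0,0,0],
  ],
)

```text
clock: 8.05
position: [0.6355, -0.128, 0.0237]
tool_rot: [-3.14, -0.004, -0.119]
force: [-0.4, 0.5, -4.5]
grip_width: 0.0471
```

>>> arm_command(
  targets=[
    [0,0,4,0,0.2,0],
  ],
)

```text
clock: 8.15
position: [0.6359, -0.1281, 0.0224]
tool_rot: [-3.14, -0.008, -0.119]
force: [-37.3, 10.6, 118.7]
grip_width: 0.0473
```

Run:
```python
from h import *
s=bot.observe();pr=pose(s);print(s['position'],s['tool_rot'],s['force'],s['moment'])
w=grab('wrist','w5.png');Q=wpts(w,pr);print(np.median(Q[260:340,285:305,2]),np.median(Q[60:150,150:350,2]))
plan([.6341,-.1277,.0225],-.1182,1)
```

```text
[ 0.63590624 -0.12807061  0.02239058] [-3.13953094 -0.00830583 -0.11914017] [-37.29483896  10.57761271 118.65653666] [2.57916224 9.0548311  0.0496563 ]
0.014639680039820418 0.002677128683848444
[[-1.7, -0.2, 0.2, -0.1, -0.5, -0.1]]
```

View pics/w5.png

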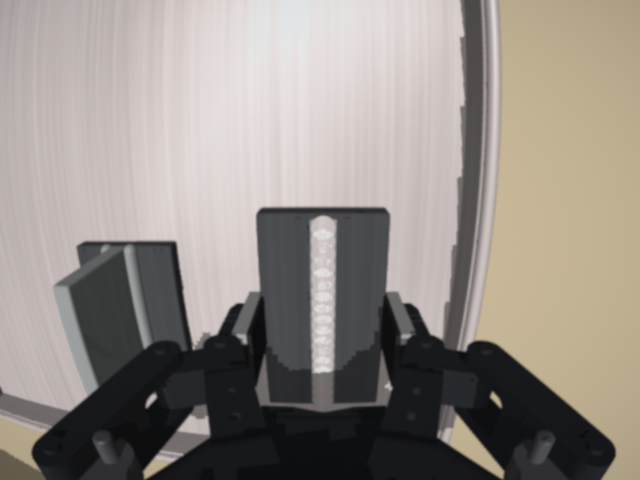

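That row pressed hard: 119 N vertical, and about 125 N with the sideways part. The plate is clearly on the floor, and the held rows before it had hidden the contact. I'll relieve the load first, then release.

>>> arm_command(
  targets=[
    [0,0,-1.2,0,0,0],
  ],
)

```text
clock: 8.3
position: [0.6359, -0.1281, 0.0246]
tool_rot: [-3.139, -0.009, -0.119]
force: [-0.2, -0.8, -5.2]
grip_width: 0.0474
```

>>> arm_command(
  targets=[
    [0,0,0,0,0,0],
  ],
)

```text
clock: 8.4
position: [0.6361, -0.1281, 0.0247]
tool_rot: [-3.139, -0.01, -0.119]
force: [-0.2, -0.5, -4.4]
grip_width: 0.0476
```

>>> arm_command(
  targets=[
    [-1.8,-0.4,0,0,-0.6,0],
    [0,0,0,0,0,0],
    [0,0,0,0,0,0],
  ],
)

```text
clock: 8.7
position: [0.6338, -0.1273, 0.0231]
tool_rot: [-3.139, 0.003, -0.119]
force: [-0.4, 0.7, 3.5]
grip_width: 0.0472
```

>>> arm_command(
  targets=[
    [0,0,0,0,0,0],
    [0,0,0,0,0,0],
    [0,0,0,0,0,0],
    [0,0,-2,0,0,0],
    [0,0,-10,0,0,0],
    [0,0,-30,0,0,0],
    [0,0,-45,0,0,0],
    [0,0,-45,0,0,0],
  ],
  grip=76,
)

```text
clock: 9.5
position: [0.6317, -0.1274, 0.1555]
tool_rot: [-3.14, 0.011, -0.119]
force: [0.4, -0.6, 0.2]
grip_width: 0.0648
```

>>> arm_command(
  targets=[
    [0,-30,-20,0,0,0],
    [0,-20,0,0,0,0],
    [0,0,0,0,0,0],
    [0,0,0,0,0,0],
  ],
)

```text
clock: 9.9
position: [0.6407, -0.0784, 0.1874]
tool_rot: [-3.139, -0.002, -0.122]
force: [-0.4, -0.9, -0.2]
grip_width: 0.0653
```

Run:
```python
from h import *
import pickle
s=bot.observe();pr=pose(s);print(s['position'],s['tool_rot'],s['clock'])
w=grab('wrist','w6.png');Q=wpts(w,pr);c=w['color'].astype(int)
pickle.dump((w,pr),open('w6.pkl','wb'))
m=(Q[...,2]>.008)&(Q[...,2]<.03)&(c.max(-1)-c.min(-1)<30)&(np.hypot(Q[...,0]-.634,Q[...,1]+.128)<.056)
print('short',rectz(w,m,.016,pr));b=m&(c.min(-1)>130)
n,l,st,ce=cv2.connectedComponentsWithStats(b.astype(np.uint8));i=1+st[1:,4].argmax();print('bead',rectz(w,l==i,.018,pr))
plan([.525,.356,.20],-.16,14)
```

```text
[ 0.64067568 -0.07835197  0.18743909] [-3.13887894e+00 -1.92189989e-03 -1.21843670e-01] 9.9
short (array([ 633.3, -126.4]), array([91.6, 49.9]), 82.67)
bead (array([ 633.1, -127.3]), array([87.6,  9.1]), 83.16)
[[-12.0, -29.8, -0.8, -0.0, -0.0, 0.2], [-12.1, -29.8, -0.9, -0.0, -0.0, 0.2], [-12.1, -29.7, -0.9, -0.0, -0.0, 0.2], [-12.2, -29.7, -0.9, -0.0, -0.0, 0.2], [-12.3, -29.7, -0.9, -0.0, -0.0, 0.2], [-12.4, -29.6, -0.9, -0.0, -0.0, 0.2], [-12.5, -29.6, -0.9, -0.0, -0.0, 0.2], [-12.5, -29.6, -0.9, -0.0, -0.0, 0.2]]
[[-12.6, -29.5, -0.9, -0.0, -0.0, 0.2], [-12.7, -29.5, -0.9, -0.0, -0.0, 0.2], [-12.8, -29.5, -0.9, -0.0, -0.0, 0.2], [-12.9, -29.4, -0.9, -0.0, -0.0, 0.2], [-12.9, -29.4, -0.9, -0.0, -0.0, 0.2], [-13.0, -29.3, -0.9, -0.0, -0.0, 0.2]]
```

Short plate placed within 1 mm. Next, the long plate.

Run:
```python
from h import *
plan([.5176,.3572,.16],1.414,15)
```

```text
[[-11.7, -27.8, 1.9, -0.0, -0.0, -5.9], [-8.8, -28.9, 1.9, -0.0, -0.0, -5.9], [-5.8, -29.6, 1.9, -0.0, -0.0, -5.9], [-2.7, -30.0, 1.9, -0.0, -0.0, -5.9], [0.4, -30.2, 1.9, -0.0, -0.0, -5.9], [3.5, -30.0, 1.9, -0.0, -0.0, -5.9], [6.5, -29.5, 1.9, -0.0, -0.0, -5.9], [9.5, -28.6, 1.9, -0.0, -0.0, -5.9]]
[[12.4, -27.5, 1.9, -0.0, -0.0, -5.9], [15.1, -26.1, 1.9, -0.0, -0.0, -5.9], [17.7, -24.4, 1.8, -0.0, -0.0, -5.9], [20.1, -22.5, 1.8, -0.0, -0.0, -5.9], [22.3, -20.3, 1.8, -0.0, -0.0, -5.9], [24.3, -17.9, 1.8, -0.0, -0.0, -5.9], [26.0, -15.4, 1.8, -0.0, -0.0, -5.9]]
```

>>> arm_command(
  targets=[
    [-12,-28,0,0,0,-5.9],
    [-9,-29,0,0,0,-5.9],
    [-6,-30,0,0,0,-5.9],
    [-3,-30,0,0,0,-5.9],
    [0,-30,0,0,0,-5.9],
    [3,-30,0,0,0,-5.9],
    [6,-29,0,0,0,-5.9],
    [9,-29,0,0,0,-5.9],
  ],
)

```text
clock: 10.75
position: [0.5675, 0.1461, 0.1841]
tool_rot: [3.14, 0.006, 0.715]
force: [0.3, -0.2, -0.5]
grip_width: 0.065
```

>>> arm_command(
  targets=[
    [12,-27,4,0,0,-5.9],
    [15,-26,4,0,0,-5.9],
    [18,-24,4,0,0,-5.9],
    [20,-22,4,0,0,-5.9],
    [22,-20,4,0,0,-5.9],
    [24,-18,4,0,0,-5.9],
    [22,-13,3,0,0,-5],
    [0,0,0,0,0,0],
  ],
)

```text
clock: 11.55
position: [0.5042, 0.343, 0.1519]
tool_rot: [-3.135, 0.01, 1.448]
force: [-0.4, 0.1, 0.8]
grip_width: 0.0652
```

```bash
cat > lp.py <<'E'
from h import *
import pickle
s=bot.observe();pr=pose(s);print(s['position'],s['tool_rot'],s['clock'])
w=grab('wrist','w7.png');Q=wpts(w,pr);c=w['color'].astype(int);q=wpts(w)
pickle.dump((w,pr),open('w7.pkl','wb'))
m=(Q[...,2]>.0045)&(Q[...,2]<.02)&(c.max(-1)-c.min(-1)<30)&(np.hypot(Q[...,0]-.518,Q[...,1]-.357)<.08)&(q[...,2]>.03)
m=cv2.morphologyEx(m.astype(np.uint8),cv2.MORPH_OPEN,np.ones((3,3)))
print('long',rectz(w,m,.012,pr));b=(m>0)&(c.min(-1)>130)
n,l,st,ce=cv2.connectedComponentsWithStats(b.astype(np.uint8));i=1+st[1:,4].argmax();print('bead',rectz(w,l==i,.014,pr),ce[i])
E
python3 lp.py
```

```text
[0.50417058 0.34300489 0.15185457] [-3.13480548  0.01018652  1.44784622] 11.55
long (array([516.9, 357.2]), array([ 49.6, 129.5]), 81.2)
bead (array([517.5, 357.2]), array([48.7,  9.5]), 81.09) [346.56883117 249.24935065]
```

View pics/w7.png

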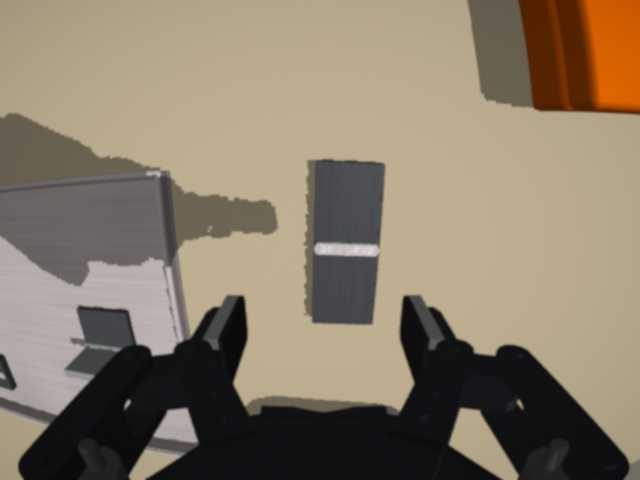

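The long plate lies at (312–384, 160–324), unshifted, with its bead at (347,249). Descending to it.

Run:
```python
from h import *
plan([.5172,.3572,.05],1.416,4)
```

```text
[[4.7, 2.6, 25.4, -0.1, 0.2, 0.4], [4.6, 2.6, 25.4, -0.1, 0.2, 0.4], [4.6, 2.5, 25.5, -0.1, 0.2, 0.4], [4.5, 2.4, 25.5, -0.1, 0.2, 0.4]]
```

>>> arm_command(
  targets=[
    [4.7,2.6,25,-0.1,0.2,0.4],
    [4.7,2.6,25,-0.1,0.2,0.4],
    [4.6,2.5,25,-0.1,0.2,0.4],
    [4.5,2.4,25,-0.1,0.2,0.4],
    [0,0,0,0,0,0],
    [0,0,0,0,0,0],
  ],
)

```text
clock: 12.2
position: [0.5234, 0.3474, 0.049]
tool_rot: [3.137, 0.002, 1.397]
force: [0.3, -0.2, -0.1]
grip_width: 0.0649
```

Run:
```python
from h import *
print(pose()[0],bot.observe()['tool_rot'])
plan([.5172,.3572,.022],1.416,2)
```

```text
[0.52342224 0.34736271 0.04903091] [3.13742976e+00 1.76140461e-03 1.39735830e+00]
[[4.3, -4.0, 13.5, 0.1, 0.1, -0.5], [4.4, -3.9, 13.5, 0.1, 0.1, -0.5]]
```

>>> arm_command(
  targets=[
    [4.4,-4,0,0.1,0.1,-0.5],
    [4.4,-3.9,3,0.1,0.1,-0.5],
    [0,0,0,0,0,0],
    [0,0,0,0,0,0],
  ],
)

```text
clock: 12.6
position: [0.5182, 0.3577, 0.0497]
tool_rot: [3.138, -0.004, 1.415]
force: [-0.3, 0.2, 0.2]
grip_width: 0.0648
```

Run:
```python
from h import *
print(pose()[0],bot.observe()['tool_rot'])
plan([.5172,.3572,.022],1.416,2)
```

```text
[0.51823479 0.35765422 0.04967734] [ 3.13821039 -0.00432861  1.41457503]
[[-0.4, -0.5, 13.8, 0.1, -0.1, -0.0], [-0.3, -0.5, 13.8, 0.1, -0.1, -0.0]]
```

>>> arm_command(
  targets=[
    [-0.4,-0.5,14,0.1,-0.1,0],
    [-0.3,-0.5,13,0.1,-0.1,0],
    [0,0,3,0,0,0],
    [0,0,0,0,0,0],
    [0,0,0,0,0,0],
  ],
)

```text
clock: 13.1
position: [0.517, 0.357, 0.0169]
tool_rot: [-3.141, -0.0, 1.415]
force: [0.7, -0.1, -0.1]
grip_width: 0.0649
```

>>> arm_command(
  targets=[
    [0,0,0,0,0,0],
    [0,0,0,0,0,0],
    [0,0,0,0,0,0],
    [0,0,0,0,0,0],
    [0,0,0,0,0,0],
  ],
  grip=40,
  grip_force=100,
)

```text
clock: 13.6
position: [0.5169, 0.357, 0.018]
tool_rot: [-3.141, -0.0, 1.415]
force: [0.5, 0.7, -4.9]
grip_width: 0.0466
```

>>> arm_command(
  targets=[
    [0,0,-8,0,0,0],
    [0,0,-20,0,0,0],
    [0,0,-35,0,0,0],
    [0,0,-45,0,0,0],
    [0,0,-30,0,0,0],
    [0,0,0,0,0,0],
    [0,0,0,0,0,0],
  ],
)

```text
clock: 14.3
position: [0.516, 0.3561, 0.1621]
tool_rot: [-3.139, 0.002, 1.415]
force: [0.3, -0.4, -6.2]
grip_width: 0.047
```

Run:
```python
from h import *
import pickle
s=bot.observe();pr=pose(s);print(s['position'],s['tool_rot'],s['force'],s['moment'],s['grip_width'])
w=grab('wrist','w8.png');q=wpts(w);c=w['color'].astype(int)
I=(np.zeros(3),np.eye(3));zt=.0169-.012;zt=-zt*-1
m=(q[...,2]>-.01)&(q[...,2]<.03)&(np.abs(q[...,0])<.027)&(c.max(-1)-c.min(-1)<30)
ys=q[m][:,1];print('z plate',np.median(q[200:300,290:350,2]), 'y range',np.percentile(ys,[.5,99.5]))
v,u=np.nonzero(m);print(v.min(),u[v<v.min()+3].mean())
b=m&(c.min(-1)>125);n,l,st,ce=cv2.connectedComponentsWithStats(b.astype(np.uint8));i=1+st[1:,4].argmax();print('bead',rectz(w,l==i,.003,I),st[i])
plan([.4936,.1306,.15],-.1182,15)
```

```text
[0.51597684 0.35605628 0.16213709] [-3.13929125e+00  1.61484534e-03  1.41464708e+00] [ 0.29415489 -0.35688505 -6.15634742] [-0.06666643 -0.03054853 -0.06249375] 0.04695372771979429
z plate 0.007198329311999166 y range [-0.06407179  0.04628485]
158 323.52364864864865
bead (array([2.8, 1.7]), array([4.7, 5.5]), 89.02) [324 326  15  11 130]
[[-15.1, 0.9, 0.8, -0.0, 0.0, 5.9], [-14.9, 2.4, 0.8, -0.0, 0.0, 5.9], [-14.6, 3.9, 0.8, -0.0, 0.0, 5.9], [-14.1, 5.4, 0.8, -0.0, 0.0, 5.9], [-13.5, 6.8, 0.8, -0.0, 0.0, 5.9], [-12.7, 8.1, 0.8, -0.0, 0.0, 5.9], [-11.8, 9.4, 0.8, -0.0, 0.0, 5.9], [-10.8, 10.5, 0.8, -0.0, 0.0, 5.9]]
[[-9.7, 11.6, 0.8, -0.0, 0.0, 5.9], [-8.5, 12.5, 0.8, -0.0, 0.0, 5.9], [-7.1, 13.3, 0.8, -0.0, 0.0, 5.9], [-5.7, 14.0, 0.8, -0.0, 0.0, 5.9], [-4.3, 14.5, 0.8, -0.0, 0.0, 5.9], [-2.8, 14.9, 0.8, -0.0, 0.0, 5.9], [-1.3, 15.1, 0.8, -0.0, 0.0, 5.9]]
```

View pics/w8.png

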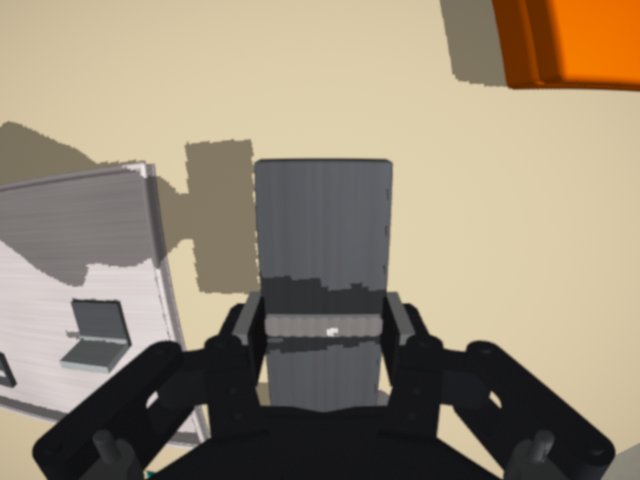

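Held centrally; the bead lies between the pads. Carrying it to the tray.

>>> arm_command(
  targets=[
    [-15,1,0,0,0,5.9],
    [-15,2,0,0,0,5.9],
    [-15,4,0,0,0,5.9],
    [-14,5,0,0,0,5.9],
    [-13,7,0,0,0,5.9],
    [-13,8,0,0,0,5.9],
    [-12,9,0,0,0,5.9],
    [-11,10,0,0,0,5.9],
  ],
)

```text
clock: 15.15
position: [0.4956, 0.2312, 0.1507]
tool_rot: [-3.141, 0.02, 0.563]
force: [-0.4, 0.2, -5.4]
grip_width: 0.0468
```

>>> arm_command(
  targets=[
    [-10,12,0,0,0,5.9],
    [-8,12,0,0,0,5.9],
    [-7,13,0,0,0,5.9],
    [-6,14,0,0,0,5.9],
    [-4,14,0,0,0,5.9],
    [-3,15,0,0,0,5.9],
    [0,0,0,0,0,0],
    [0,0,0,0,0,0],
  ],
)

```text
clock: 15.95
position: [0.4765, 0.1344, 0.1427]
tool_rot: [3.118, 0.028, -0.085]
force: [0.2, -0.5, -4.8]
grip_width: 0.047
```

Run:
```python
from h import *
print(pose()[0],bot.observe()['tool_rot'])
plan([.4936,.1306,.09],-.1182,3)
```

```text
[0.47652872 0.13440292 0.14265639] [ 3.11764069  0.02826588 -0.08549035]
[[6.3, 0.4, 17.4, 0.5, 0.5, 0.6], [6.1, 0.4, 17.4, 0.5, 0.5, 0.6], [6.0, 0.5, 17.5, 0.5, 0.5, 0.6]]
```

>>> arm_command(
  targets=[
    [6.3,0.4,17,0.5,0.5,0.6],
    [6,0.4,17,0.5,0.5,0.6],
    [6,0.4,17,0.5,0.5,0.6],
    [0,0,0,0,0,0],
    [0,0,0,0,0,0],
  ],
)

```text
clock: 16.45
position: [0.4933, 0.1334, 0.0876]
tool_rot: [-3.14, 0.004, -0.107]
force: [-0.2, -0.5, -4.7]
grip_width: 0.047
```

Run:
```python
from h import *
import pickle
s=bot.observe();pr=pose(s);print(pr[0],s['tool_rot'])
w=grab('wrist');Q=wpts(w,pr);c=w['color'].astype(int)
m=(Q[...,2]>.045)&(Q[...,2]<.07)&(np.hypot(Q[...,0]-.5985,Q[...,1]-.117)<.045)
print('corner upright',rectz(w,m,.056,pr),m.sum())
plan([.4936,.1306,.045],-.1182,3)
```

```text
[0.49327052 0.13337234 0.08761884] [-3.13995709  0.00380317 -0.10673032]
corner upright (array([594. , 121.4]), array([61.7, 14.3]), 83.14) 2206
[[0.3, 0.9, 14.2, -0.0, 0.1, 0.2], [0.3, 0.9, 14.2, -0.0, 0.1, 0.2], [0.3, 0.9, 14.2, -0.0, 0.1, 0.2]]
```

>>> arm_command(
  targets=[
    [0.3,1,14,0,0.1,0.2],
    [0.3,1,14,0,0.1,0.2],
    [0.3,0.9,14,0,0.1,0.2],
    [0,0,0,0,0,0],
    [0,0,0,0,0,0],
  ],
)

```text
clock: 17.0
position: [0.4949, 0.1329, 0.0485]
tool_rot: [-3.138, -0.005, -0.112]
force: [-0.4, 0.8, -3.8]
grip_width: 0.0466
```

Run:
```python
from h import *
print(pose()[0],bot.observe()['tool_rot'])
plan([.4936,.1306,.026],-.1182,2)
```

```text
[0.49491948 0.13294947 0.04845138] [-3.13767848 -0.00485641 -0.11184224]
[[-0.6, 1.3, 11.2, -0.1, -0.1, 0.2], [-0.5, 1.3, 11.2, -0.1, -0.1, 0.2]]
```

>>> arm_command(
  targets=[
    [-0.6,1.3,11,-0.1,-0.2,0.3],
    [-0.5,1.2,8,-0.1,-0.1,0.2],
    [0,0,0,0,0,0],
    [0,0,0,0,0,0],
  ],
)

```text
clock: 17.4
position: [0.4943, 0.1312, 0.0297]
tool_rot: [-3.14, -0.001, -0.12]
force: [0.1, 0.1, -5.4]
grip_width: 0.0472
```

Run:
```python
from h import *
print(pose()[0],bot.observe()['tool_rot'])
plan([.4936,.1306,.024],-.1182,1)
```

```text
[0.49430265 0.13121116 0.02971728] [-3.14030093e+00 -1.02080727e-03 -1.20125403e-01]
[[-0.6, 0.7, 5.7, -0.1, -0.1, -0.1]]
```

>>> arm_command(
  targets=[
    [-0.6,0.6,4,0,0,0],
    [0,0,1.5,0,0,0],
  ],
)

```text
clock: 17.6
position: [0.4938, 0.1307, 0.0242]
tool_rot: [-3.14, -0.001, -0.12]
force: [0.1, 0.2, -4.7]
grip_width: 0.0468
```

>>> arm_command(
  targets=[
    [0,0,0.8,0,0,0],
  ],
)

```text
clock: 17.7
position: [0.4938, 0.1307, 0.0233]
tool_rot: [-3.14, -0.001, -0.12]
force: [0.3, 0.6, -4.4]
grip_width: 0.0469
```

>>> arm_command(
  targets=[
    [0,0,0.8,0,0,0],
  ],
)

```text
clock: 17.8
position: [0.4938, 0.1307, 0.0224]
tool_rot: [-3.14, -0.001, -0.12]
force: [-0.1, -0.3, -5.2]
grip_width: 0.0466
```

>>> arm_command(
  targets=[
    [0,0,0.7,0,0,0],
  ],
)

```text
clock: 17.9
position: [0.4939, 0.1307, 0.0218]
tool_rot: [-3.14, -0.002, -0.12]
force: [-4.3, -0.1, 14.8]
grip_width: 0.0469
```

Contact is light at 15 N, so I'll release and back up over the plate for a look.

>>> arm_command(
  targets=[
    [0,0,0,0,0,0],
    [0,0,0,0,0,0],
    [0,0,0,0,0,0],
    [0,0,-2,0,0,0],
    [0,0,-10,0,0,0],
    [0,0,-30,0,0,0],
    [0,0,-45,0,0,0],
    [0,0,-45,0,0,0],
  ],
  grip=76,
)

```text
clock: 18.7
position: [0.4917, 0.1295, 0.156]
tool_rot: [3.14, 0.004, -0.121]
force: [0.7, 0.4, 0.6]
grip_width: 0.065
```

>>> arm_command(
  targets=[
    [0,-30,-20,0,0,0],
    [0,-20,0,0,0,0],
    [0,0,0,0,0,0],
    [0,0,0,0,0,0],
  ],
)

```text
clock: 19.1
position: [0.5, 0.1805, 0.1864]
tool_rot: [-3.136, -0.005, -0.123]
force: [0.4, 0.3, -0.5]
grip_width: 0.0649
```

Run:
```python
from h import *
import pickle
s=bot.observe();pr=pose(s);print(s['position'],s['tool_rot'],s['clock'])
w=grab('wrist','w9.png');Q=wpts(w,pr);c=w['color'].astype(int);q=wpts(w)
pickle.dump((w,pr),open('w9.pkl','wb'))
m=(Q[...,2]>.008)&(Q[...,2]<.03)&(c.max(-1)-c.min(-1)<30)&(np.hypot(Q[...,0]-.4936,Q[...,1]-.13)<.078)&(q[...,2]>.04)
m&=(Q[...,0]-.4936)*.993-(Q[...,1]-.1306)*.118<.045
m=cv2.morphologyEx(m.astype(np.uint8),cv2.MORPH_OPEN,np.ones((3,3)))>0
print('long',rectz(w,m,.016,pr));b=m&(c.min(-1)>130)
n,l,st,ce=cv2.connectedComponentsWithStats(b.astype(np.uint8));i=1+st[1:,4].argmax();print('bead',rectz(w,l==i,.018,pr))
cc=(Q[...,2]>.006)&(Q[...,2]<.02)&(c.max(-1)<110)&(np.hypot(Q[...,0]-.5778,Q[...,1]-.1206)<.05)&((Q[...,0]-.4936)*.993-(Q[...,1]-.1306)*.118>.045)
print('corner foot',rectz(w,cc,.012,pr))
for p in ([.436,-.342,.16],):plan(p,-.12,16)
```

```text
[0.49999359 0.18051582 0.18638532] [-3.13639155 -0.0048706  -0.12314967] 19.1
long (array([493.3, 130.7]), array([129.9,  49.9]), 83.01)
bead (array([493., 130.]), array([ 9.4, 48.1]), 82.82)
corner foot (array([576. , 122.4]), array([62.1, 50.9]), 80.62)
[[0.0, 32.9, 1.5, -0.0, -0.0, -0.0], [0.0, 32.9, 1.5, -0.0, -0.0, -0.0], [0.0, 32.9, 1.5, -0.0, -0.0, -0.0], [0.0, 32.9, 1.5, -0.0, -0.0, -0.0], [0.0, 32.9, 1.5, -0.0, -0.0, -0.0], [0.0, 32.9, 1.5, -0.0, -0.0, -0.0], [0.0, 32.9, 1.5, -0.0, -0.0, -0.0], [-0.0, 32.9, 1.5, -0.0, -0.0, -0.0]]
[[-0.0, 32.9, 1.6, -0.0, -0.0, -0.0], [-0.0, 32.9, 1.6, -0.0, -0.0, -0.0], [-0.0, 32.9, 1.6, -0.0, -0.0, -0.0], [-0.0, 32.9, 1.6, -0.0, -0.0, -0.0], [-0.0, 32.9, 1.6, -0.0, -0.0, -0.0], [-0.0, 32.9, 1.6, -0.0, -0.0, -0.0], [-0.0, 32.9, 1.6, -0.0, -0.0, -0.0], [-0.1, 32.9, 1.6, -0.0, -0.0, -0.0]]
```

View pics/w9.png

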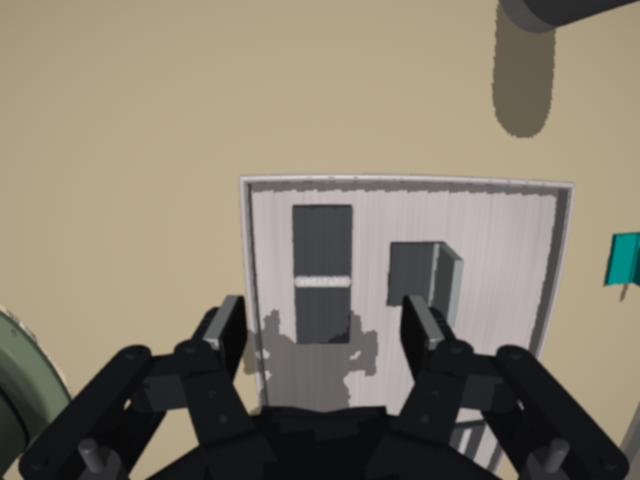

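Long plate is at (293–352, 205–343), centred on the corner foot (388–440, 241–305) within 1 mm. Now the pipe.

>>> arm_command(
  targets=[
    [-3,40,0,0,0,0],
    [-3,40,0,0,0,0],
    [0,40,0,0,0,0],
    [0,40,0,0,0,0],
    [0,40,0,0,0,0],
    [0,40,0,0,0,0],
    [0,40,0,0,0,0],
    [0,40,0,0,0,0],
  ],
  grip=100,
)

```text
clock: 19.95
position: [0.4482, -0.1489, 0.1826]
tool_rot: [-3.138, 0.001, -0.122]
force: [0.2, -0.3, -0.1]
grip_width: 0.0853
```

>>> arm_command(
  targets=[
    [0,40,0,0,0,0],
    [0,40,0,0,0,0],
    [0,40,0,0,0,0],
    [0,40,0,0,0,0],
    [0,30,0,0,0,0],
    [0,0,0,0,0,0],
    [0,0,0,0,0,0],
  ],
)

```text
clock: 20.65
position: [0.4123, -0.3544, 0.18]
tool_rot: [-3.139, 0.008, -0.138]
force: [-0.3, 1.0, -1.1]
grip_width: 0.0854
```

```bash
cat > pp.py <<'E'
from h import *
import pickle
s=bot.observe();pr=pose(s);print(s['position'],s['tool_rot'],s['clock'])
w=grab('wrist','w10_%d.png'%(s['clock']*10));Q=wpts(w,pr);q=wpts(w);c=w['color'].astype(int)
m=(Q[...,2]>.036)&(Q[...,2]<.055)&(np.hypot(Q[...,0]-.436,Q[...,1]+.342)<.05)&(q[...,2]>.03)
cs,_=cv2.findContours(m.astype(np.uint8),cv2.RETR_EXTERNAL,cv2.CHAIN_APPROX_NONE);k=max(cs,key=cv2.contourArea)[:,0]
X=(wray(w,k,.045,pr)[:,:2]*1000).astype(np.float32);print('pipe',cv2.fitEllipse(X),cv2.minEnclosingCircle(X))
E
python3 pp.py
```

```text
[ 0.41228955 -0.35444257  0.17996249] [-3.13862015  0.00783833 -0.13810763] 20.65
pipe ((433.5851135253906, -340.8174133300781), (57.97932052612305, 58.5382194519043), 26.210847854614258) ((433.072509765625, -340.793212890625), 30.211877822875977)
```

Run:
```python
from h import *
plan([.4338,-.341,.10],-.13,3)
```

```text
[[6.7, -5.3, 26.7, -0.1, 0.1, -0.2], [6.6, -5.4, 26.7, -0.1, 0.1, -0.2], [6.6, -5.4, 26.7, -0.1, 0.1, -0.2]]
```

>>> arm_command(
  targets=[
    [6.7,-5.3,26,-0.1,0.1,-0.2],
    [6.6,-5.3,26,-0.1,0.1,-0.2],
    [6.6,-5.3,26,-0.1,0.1,-0.2],
    [0,0,0,0,0,0],
    [0,0,0,0,0,0],
  ],
)

```text
clock: 21.2
position: [0.4345, -0.3373, 0.1009]
tool_rot: [3.14, 0.002, -0.124]
force: [0.5, -0.5, 0.1]
grip_width: 0.0852
```

```bash
python3 pp.py
python3 - <<'E'
from h import *
plan([.4338,-.341,.06],-.13,2)
E
```

```text
[ 0.43453777 -0.33732837  0.10085297] [ 3.14002179e+00  2.05955064e-03 -1.23685051e-01] 21.2
pipe ((433.9134521484375, -339.9184265136719), (57.95930099487305, 59.57709884643555), 174.17340087890625) ((433.7516784667969, -339.75823974609375), 30.25773048400879)
[[-0.1, 1.9, 20.5, 0.0, 0.1, 0.2], [-0.1, 1.9, 20.5, 0.0, 0.1, 0.2]]
```

Pipe at (433.9, −340.0), with agreement between two views.

>>> arm_command(
  targets=[
    [-0.3,1.6,20,0,0.1,0.2],
    [-0.2,1.3,18,0,0,0],
    [0,0,0,0,0,0],
    [0,0,0,0,0,0],
  ],
)

```text
clock: 21.65
position: [0.435, -0.3417, 0.0678]
tool_rot: [3.138, -0.006, -0.127]
force: [-0.3, 0.5, 0.0]
grip_width: 0.0855
```

Run:
```python
from h import *
print(pose()[0],bot.observe()['tool_rot'],bot.observe()['force'])
plan([.4338,-.340,.031],-.125,2)
```

```text
[ 0.43495006 -0.34168431  0.06775836] [ 3.13752204 -0.00571787 -0.12749398] [-0.31791941  0.52481047  0.0318536 ]
[[-0.8, -0.8, 18.4, 0.1, -0.2, -0.1], [-0.7, -0.8, 18.4, 0.1, -0.2, -0.1]]
```

>>> arm_command(
  targets=[
    [-0.8,-0.8,17,0.1,-0.2,0],
    [-0.7,-0.8,16,0.1,-0.2,0],
    [0,0,0,0,0,0],
    [0,0,0,0,0,0],
  ],
)

```text
clock: 22.05
position: [0.4347, -0.3405, 0.0354]
tool_rot: [3.14, -0.001, -0.127]
force: [-0.3, -0.2, -0.5]
grip_width: 0.0855
```

Run:
```python
from h import *
print(pose()[0],bot.observe()['tool_rot'],bot.observe()['force'])
plan([.4338,-.340,.032],-.125,1)
```

```text
[ 0.43468669 -0.34054189  0.0353713 ] [ 3.14006107e+00 -1.12617369e-03 -1.27413946e-01] [-0.2705103  -0.17000602 -0.45569872]
[[-1.0, -0.4, 3.4, 0.1, -0.1, -0.1]]
```

>>> arm_command(
  targets=[
    [-0.8,-0.4,2.5,0,-0.1,0],
    [0,0,0,0,0,0],
  ],
)

```text
clock: 22.25
position: [0.434, -0.3401, 0.033]
tool_rot: [3.14, 0.001, -0.128]
force: [0.3, 0.0, -0.9]
grip_width: 0.0848
```

>>> arm_command(
  targets=[
    [0,0,0,0,0,0],
    [0,0,0,0,0,0],
    [0,0,0,0,0,0],
    [0,0,0,0,0,0],
    [0,0,0,0,0,0],
  ],
  grip=50,
  grip_force=60,
)

```text
clock: 22.75
position: [0.4342, -0.3402, 0.034]
tool_rot: [3.14, -0.0, -0.128]
force: [0.6, -0.0, -4.1]
grip_width: 0.0573
```

>>> arm_command(
  targets=[
    [0,0,-8,0,0,0],
    [0,0,-20,0,0,0],
    [0,0,-35,0,0,0],
    [0,0,-40,0,0,0],
    [0,0,0,0,0,0],
    [0,0,0,0,0,0],
  ],
)

```text
clock: 23.35
position: [0.4331, -0.3394, 0.1414]
tool_rot: [3.141, 0.002, -0.128]
force: [0.2, -0.1, -4.6]
grip_width: 0.0576
```

Run:
```python
from h import *
import pickle
s=bot.observe();pr=pose(s);print(s['position'],s['tool_rot'],s['force'],s['grip_width'])
w=grab('wrist','w11.png');pickle.dump((w,pr),open('w11.pkl','wb'))
plan([.5638,.0014,.14],-.1182,11)
```

```text
[ 0.4331229  -0.33937839  0.1414305 ] [ 3.14104040e+00  2.11880588e-03 -1.28018122e-01] [ 0.17270589 -0.0890898  -4.57339842] 0.05760065360246861
[[7.8, -32.3, 0.1, 0.0, 0.0, -0.1], [7.8, -32.3, 0.1, 0.0, 0.0, -0.1], [7.9, -32.3, 0.1, 0.0, 0.0, -0.1], [7.9, -32.2, 0.1, 0.0, 0.0, -0.1], [7.9, -32.2, 0.1, 0.0, 0.0, -0.1], [8.0, -32.2, 0.1, 0.0, 0.0, -0.1], [8.0, -32.2, 0.1, 0.0, 0.0, -0.1], [8.0, -32.2, 0.1, 0.0, 0.0, -0.1]]
[[8.0, -32.2, 0.1, 0.0, 0.0, -0.1], [8.1, -32.2, 0.1, 0.0, 0.0, -0.1], [8.1, -32.2, 0.1, 0.0, 0.0, -0.1]]
```

View pics/w11.png

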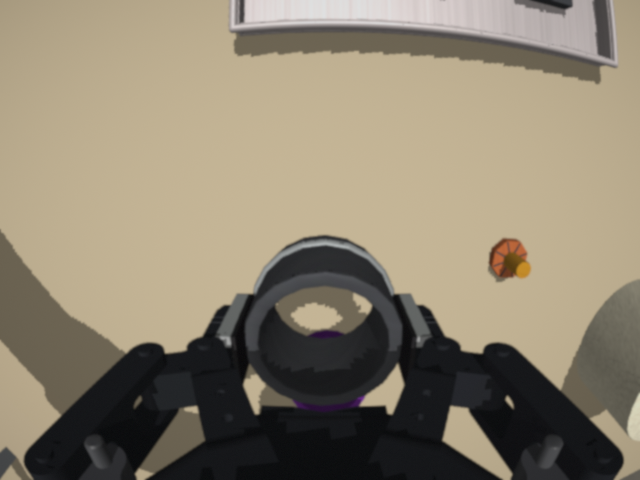

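The pipe is held upright: rim centred near (324,338), bead below the pads. Carrying it to the tray centre.

>>> arm_command(
  targets=[
    [8,-32,-2,0,0,0],
    [8,-32,-2,0,0,0],
    [8,-32,-2,0,0,0],
    [8,-32,-2,0,0,0],
    [8,-32,0,0,0,0],
    [8,-32,0,0,0,0],
    [8,-32,0,0,0,0],
    [8,-32,0,0,0,0],
  ],
)

```text
clock: 24.2
position: [0.5272, -0.0892, 0.1402]
tool_rot: [3.139, 0.015, -0.138]
force: [1.4, -0.4, -4.1]
grip_width: 0.0575
```

>>> arm_command(
  targets=[
    [8,-32,0,0,0,0],
    [8,-32,0,0,0,0],
    [6,-24,0,0,0,0],
    [0,0,0,0,0,0],
    [0,0,0,0,0,0],
  ],
)

```text
clock: 24.7
position: [0.5603, 0.0038, 0.1329]
tool_rot: [3.138, 0.024, -0.131]
force: [-0.9, -0.9, -3.3]
grip_width: 0.0575
```

Run:
```python
from h import *
import pickle
w,pr=pickle.load(open('w11.pkl','rb'));I=(np.zeros(3),np.eye(3));q=wpts(w)
m=(np.abs(q[...,2]+.011)<.003)&(np.hypot(q[...,0],q[...,1])<.0325)
cs,_=cv2.findContours(m.astype(np.uint8),cv2.RETR_EXTERNAL,cv2.CHAIN_APPROX_NONE);k=max(cs,key=cv2.contourArea)[:,0]
print('pipe in tool',cv2.minEnclosingCircle((wray(w,k,-.011,I)[:,:2]*1000).astype(np.float32)))
print(pose()[0],bot.observe()['tool_rot'])
plan([.5638,.0014,.07],-.1182,3)
```

```text
pipe in tool ((-0.020117321982979774, -0.6885465979576111), 32.52069854736328)
[0.56029231 0.00381575 0.1328914 ] [ 3.13771222  0.02398014 -0.13107227]
[[1.8, 0.6, 20.9, 0.1, 0.5, -0.2], [1.6, 0.6, 20.9, 0.1, 0.5, -0.2], [1.4, 0.6, 21.0, 0.1, 0.5, -0.2]]
```

>>> arm_command(
  targets=[
    [1.7,0.6,21,0.1,0.5,-0.2],
    [1.6,0.6,21,0.1,0.5,-0.2],
    [1.4,0.6,19,0.1,0.5,-0.2],
    [0,0,0,0,0,0],
    [0,0,0,0,0,0],
  ],
)

```text
clock: 25.2
position: [0.5615, -0.0033, 0.068]
tool_rot: [3.141, 0.001, -0.125]
force: [0.4, 0.2, -3.7]
grip_width: 0.0574
```

Run:
```python
from h import *
print(pose()[0],bot.observe()['tool_rot'])
plan([.5638,.0010,.045],-.1182,2)
```

```text
[ 0.56154267 -0.00328484  0.06799007] [ 3.14086559e+00  7.35785073e-04 -1.25164780e-01]
[[0.9, -2.3, 11.5, 0.0, 0.0, -0.2], [0.9, -2.3, 11.5, 0.0, 0.0, -0.2]]
```

>>> arm_command(
  targets=[
    [1,-2.4,11,0,0,-0.2],
    [0.9,-2,11,0,0,-0.2],
    [0,0,0,0,0,0],
    [0,0,0,0,0,0],
  ],
)

```text
clock: 25.6
position: [0.5649, 0.0007, 0.0458]
tool_rot: [3.141, -0.001, -0.118]
force: [0.3, -0.1, -3.8]
grip_width: 0.0573
```

Run:
```python
from h import *
print(pose()[0],bot.observe()['tool_rot'],bot.observe()['force'])
plan([.5638,.0010,.039],-.1182,1)
```

```text
[0.56488967 0.00065696 0.04575511] [ 3.14110575e+00 -7.74408509e-04 -1.18373089e-01] [ 0.2509617  -0.1176194  -3.80358078]
[[-1.1, -0.2, 6.8, 0.0, -0.0, -0.0]]
```

>>> arm_command(
  targets=[
    [-1,0,4,0,0,0],
    [0,0,1.5,0,0,0],
  ],
)

```text
clock: 25.8
position: [0.5641, 0.0009, 0.0404]
tool_rot: [3.141, -0.001, -0.118]
force: [0.8, -0.3, -4.6]
grip_width: 0.0576
```

>>> arm_command(
  targets=[
    [0,0,0.8,0,0,0],
  ],
)

```text
clock: 25.9
position: [0.5641, 0.0009, 0.0396]
tool_rot: [3.141, -0.002, -0.118]
force: [-0.3, -0.2, -4.3]
grip_width: 0.0574
```

>>> arm_command(
  targets=[
    [0,0,0.8,0,0,0],
  ],
)

```text
clock: 26.0
position: [0.5642, 0.0009, 0.0388]
tool_rot: [3.141, -0.002, -0.118]
force: [1.0, 0.1, -3.5]
grip_width: 0.0571
```

>>> arm_command(
  targets=[
    [0,0,0.6,0,0,0],
  ],
)

```text
clock: 26.1
position: [0.5642, 0.0009, 0.0382]
tool_rot: [3.141, -0.002, -0.118]
force: [-0.4, -0.4, -3.5]
grip_width: 0.0576
```

>>> arm_command(
  targets=[
    [0,0,0.6,0,0,0],
  ],
)

```text
clock: 26.2
position: [0.5643, 0.001, 0.0379]
tool_rot: [3.142, -0.002, -0.118]
force: [-4.0, -0.5, 15.1]
grip_width: 0.0573
```

Contact is light again. Release, rise straight up and check.

>>> arm_command(
  targets=[
    [0,0,0,0,0,0],
    [0,0,0,0,0,0],
    [0,0,0,0,0,0],
    [0,0,-2,0,0,0],
    [0,0,-10,0,0,0],
    [0,0,-30,0,0,0],
    [0,0,-45,0,0,0],
    [0,0,-45,0,0,0],
  ],
  grip=92,
)

```text
clock: 27.0
position: [0.5618, 0.0004, 0.1717]
tool_rot: [3.139, 0.005, -0.119]
force: [-0.0, 0.6, -1.1]
grip_width: 0.0787
```

Run:
```python
from h import *
s=bot.observe();pr=pose(s);print(s['position'],s['tool_rot'],s['clock'],s['force'])
w=grab('wrist','w12.png');Q=wpts(w,pr);q=wpts(w)
m=(Q[...,2]>.04)&(Q[...,2]<.058)&(np.hypot(Q[...,0]-.564,Q[...,1]-.001)<.045)&(q[...,2]>.03)
cs,_=cv2.findContours(m.astype(np.uint8),cv2.RETR_EXTERNAL,cv2.CHAIN_APPROX_NONE);k=max(cs,key=cv2.contourArea)[:,0]
X=(wray(w,k,.049,pr)[:,:2]*1000).astype(np.float32);print('pipe',cv2.fitEllipse(X)[0],cv2.minEnclosingCircle(X))
plan([.578,-.36,.16],-.118,9)
```

```text
[5.61831889e-01 4.38880937e-04 1.71698040e-01] [ 3.1394817   0.00492995 -0.11913856] 27.0 [-0.0428031   0.61894729 -1.07272345]
pipe (563.706298828125, 0.8093267679214478) ((564.0510864257812, 0.8535973429679871), 30.172029495239258)
[[6.3, 39.5, 2.1, 0.0, -0.0, -0.0], [6.3, 39.5, 2.1, 0.0, -0.0, -0.0], [6.2, 39.5, 2.1, 0.0, -0.0, -0.0], [6.2, 39.5, 2.1, 0.0, -0.0, -0.0], [6.2, 39.5, 2.1, 0.0, -0.0, -0.0], [6.2, 39.5, 2.1, 0.0, -0.0, -0.0], [6.2, 39.5, 2.1, 0.0, -0.0, -0.0], [6.2, 39.5, 2.1, 0.0, -0.0, -0.0]]
[[6.2, 39.5, 2.1, 0.0, -0.0, -0.0]]
```

Pipe is within 1 mm of the centre. Now the gauge.

>>> arm_command(
  targets=[
    [6,40,0,0,0,0],
    [6,40,0,0,0,0],
    [6,40,0,0,0,0],
    [6,40,0,0,0,0],
    [6,40,0,0,0,0],
    [6,40,0,0,0,0],
    [6,40,0,0,0,0],
    [6,40,0,0,0,0],
  ],
  grip=45,
)

```text
clock: 27.85
position: [0.5783, -0.3281, 0.1888]
tool_rot: [-3.137, -0.014, -0.109]
force: [0.1, 0.2, -0.1]
grip_width: 0.0386
```

>>> arm_command(
  targets=[
    [6,35,0,0,0,0],
    [0,0,0,0,0,0],
    [0,0,0,0,0,0],
  ],
)

```text
clock: 28.15
position: [0.5778, -0.3719, 0.1908]
tool_rot: [-3.141, -0.015, -0.116]
force: [0.6, 0.4, -0.4]
grip_width: 0.0385
```

```bash
cat > gg.py <<'E'
from h import *
import sys
cx,cy,z0=map(float,sys.argv[1:4])
s=bot.observe();pr=pose(s);print(s['position'],s['tool_rot'],s['clock'],s['force'])
w=grab('wrist','g_%d.png'%(s['clock']*10));Q=wpts(w,pr);q=wpts(w);c=w['color'].astype(int)
sat=(c[...,0]-c[...,2]>60)&(np.hypot(Q[...,0]-cx,Q[...,1]-cy)<.06)&(q[...,2]>.02)
t=sat&(Q[...,2]>z0+.024)&(Q[...,2]<z0+.04)
d=sat&(Q[...,2]<z0+.014)&(Q[...,2]>z0+.002)
for n,m,z in(('knob top',t,z0+.032),('disc',d,z0+.008)):
    v,u=np.nonzero(m);X=(wray(w,np.c_[u,v],z,pr)[:,:2]*1000).astype(np.float32);print(n,len(u),cv2.minEnclosingCircle(X) if len(u) else '',X.mean(0),(u.mean(),v.mean()))
E
python3 gg.py .578 -.38 0
```

```text
[ 0.57781727 -0.37188067  0.19078325] [-3.14097061 -0.01482198 -0.1158737 ] 28.15 [ 0.60584596  0.37399893 -0.39128096]
knob top 261 ((579.3995971679688, -378.5357666015625), 7.627958297729492) [ 579.76447 -378.44586] (np.float64(324.30268199233717), np.float64(232.86590038314176))
disc 775 ((579.9525756835938, -378.6416015625), 16.87814712524414) [ 580.13025 -376.30734] (np.float64(323.93806451612903), np.float64(222.70709677419356))
```

Run:
```python
from h import *
plan([.5797,-.3785,.075],-.118,4)
```

```text
[[0.3, 1.5, 29.0, -0.0, -0.2, 0.0], [0.4, 1.5, 29.0, -0.0, -0.2, 0.0], [0.5, 1.5, 29.0, -0.0, -0.2, 0.0], [0.6, 1.5, 29.0, -0.0, -0.2, 0.0]]
```

>>> arm_command(
  targets=[
    [0.3,1.5,28,0,-0.2,0],
    [0.4,1.5,28,0,-0.2,0],
    [0.5,1.5,28,0,-0.2,0],
    [0.6,1.5,28,0,-0.2,0],
    [0,0,0,0,0,0],
    [0,0,0,0,0,0],
  ],
)

```text
clock: 28.8
position: [0.5834, -0.3718, 0.08]
tool_rot: [-3.141, -0.005, -0.109]
force: [0.5, -0.5, -0.3]
grip_width: 0.0386
```

```bash
python3 gg.py .578 -.38 0
python3 - <<'E'
from h import *
plan([.5797,-.3785,.045],-.118,2)
E
```

```text
[ 0.58342388 -0.37180584  0.07998088] [-3.14067988 -0.00476681 -0.10859896] 28.8 [ 0.52938679 -0.49709531 -0.26525022]
knob top 597 ((579.96044921875, -377.52899169921875), 7.9191179275512695) [ 579.8004  -377.45837] (np.float64(317.89782244556113), np.float64(291.69681742043554))
disc 1527 ((579.6482543945312, -378.2954406738281), 17.217266082763672) [ 580.49005 -375.03864] (np.float64(318.9849377865095), np.float64(269.8212180746562))
[[-1.6, 3.7, 17.5, -0.0, -0.1, 0.3], [-1.5, 3.7, 17.5, -0.0, -0.1, 0.3]]
```

>>> arm_command(
  targets=[
    [-1.6,3.6,8,0,-0.1,0.3],
    [-1.5,3.5,17,0,-0.1,0.3],
    [0,0,8,0,0,0],
    [0,0,0,0,0,0],
    [0,0,0,0,0,0],
  ],
)

```text
clock: 29.35
position: [0.5807, -0.3792, 0.0479]
tool_rot: [3.141, -0.005, -0.119]
force: [-0.7, 0.3, -0.4]
grip_width: 0.0384
```

Run:
```python
from h import *
print(pose()[0],bot.observe()['tool_rot'])
plan([.5797,-.3780,.030],-.118,1)
```

```text
[ 0.58068249 -0.37919912  0.04785039] [ 3.1413562  -0.00505987 -0.11949045]
[[-1.2, -1.1, 17.8, 0.0, -0.3, -0.1]]
```

>>> arm_command(
  targets=[
    [-1.2,-1,10,0,-0.3,0],
    [0,0,6,0,0,0],
    [0,0,0,0,0,0],
    [0,0,0,0,0,0],
  ],
)

```text
clock: 29.75
position: [0.5797, -0.378, 0.0307]
tool_rot: [3.141, 0.0, -0.119]
force: [0.7, -0.1, -0.6]
grip_width: 0.0385
```

>>> arm_command(
  targets=[
    [0,0,0,0,0,0],
    [0,0,0,0,0,0],
    [0,0,0,0,0,0],
    [0,0,0,0,0,0],
    [0,0,0,0,0,0],
  ],
  grip=5,
  grip_force=30,
)

```text
clock: 30.25
position: [0.5801, -0.3781, 0.0314]
tool_rot: [3.141, -0.001, -0.119]
force: [0.6, 0.2, -0.1]
grip_width: 0.0122
```

>>> arm_command(
  targets=[
    [0,0,-8,0,0,0],
    [0,0,-20,0,0,0],
    [0,0,-35,0,0,0],
    [0,0,-45,0,0,0],
    [0,0,0,0,0,0],
    [0,0,0,0,0,0],
  ],
)

```text
clock: 30.85
position: [0.5796, -0.3781, 0.1453]
tool_rot: [3.141, -0.0, -0.12]
force: [-0.6, -0.3, -1.8]
grip_width: 0.0128
```

Run:
```python
from h import *
s=bot.observe();pr=pose(s);print(s['position'],s['tool_rot'],s['force'],s['grip_width'])
w=grab('wrist','w13.png');q=wpts(w);c=w['color'].astype(int)
I=(np.zeros(3),np.eye(3))
m=(c[...,0]-c[...,2]>60)&(np.hypot(q[...,0],q[...,1])<.04)&(q[...,2]<.06)
v,u=np.nonzero(m);print(len(u),u.min(),u.max(),v.min(),v.max(),np.percentile(q[m][:,2],[5,50,95]),cv2.minEnclosingCircle((wray(w,np.c_[u,v],.023,I)[:,:2]*1000).astype(np.float32)))
plan([.4898,.0983,.15],-.1182,13)
```

```text
[ 0.5796155  -0.37806753  0.14534387] [ 3.14107939e+00 -1.59919307e-04 -1.19757736e-01] [-0.59955381 -0.28679078 -1.81692714] 0.012787978391996286
2651 289 359 267 346 [-0.0001768   0.01717805  0.02719025] ((-0.7922244668006897, 2.6479623317718506), 20.287805557250977)
[[-11.3, -35.6, -0.4, 0.0, -0.0, -0.0], [-11.3, -35.6, -0.4, 0.0, -0.0, -0.0], [-11.3, -35.6, -0.4, 0.0, -0.0, -0.0], [-11.3, -35.6, -0.4, 0.0, -0.0, -0.0], [-11.3, -35.6, -0.4, 0.0, -0.0, -0.0], [-11.2, -35.6, -0.4, 0.0, -0.0, -0.0], [-11.2, -35.6, -0.4, 0.0, -0.0, -0.0], [-11.2, -35.6, -0.3, 0.0, -0.0, -0.0]]
[[-11.2, -35.6, -0.3, 0.0, -0.0, -0.0], [-11.2, -35.6, -0.3, 0.0, -0.0, -0.0], [-11.2, -35.6, -0.3, 0.0, -0.0, -0.0], [-11.2, -35.6, -0.3, 0.0, -0.0, -0.0], [-11.2, -35.6, -0.3, 0.0, -0.0, -0.0]]
```

View pics/w13.png

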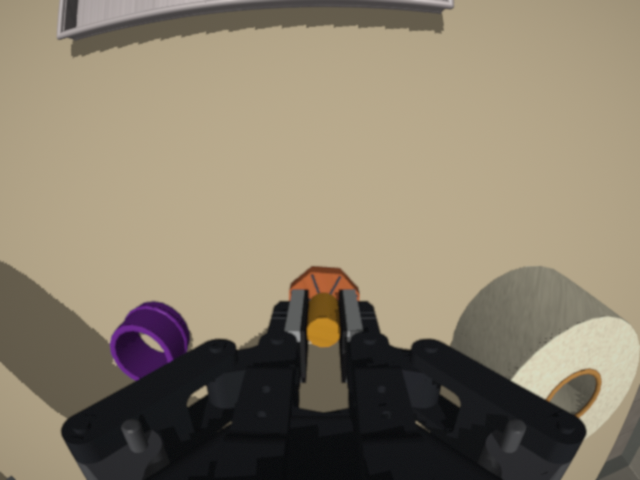

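Gauge is held upright by its knob (324,325). Moving it to the long plate.

>>> arm_command(
  targets=[
    [-11,-36,-2,0,0,0],
    [-11,-36,-2,0,0,0],
    [-11,-36,-2,0,0,0],
    [-11,-36,-1,0,0,0],
    [-11,-36,0,0,0,0],
    [-11,-36,0,0,0,0],
    [-11,-36,0,0,0,0],
    [-11,-36,0,0,0,0],
  ],
)

```text
clock: 31.7
position: [0.5218, -0.0767, 0.1466]
tool_rot: [3.138, 0.006, -0.128]
force: [1.4, -0.7, -0.4]
grip_width: 0.0123
```

>>> arm_command(
  targets=[
    [-11,-36,0,0,0,0],
    [-11,-36,0,0,0,0],
    [-11,-36,0,0,0,0],
    [-11,-36,0,0,0,0],
    [-11,-30,0,0,0,0],
    [0,0,0,0,0,0],
    [0,0,0,0,0,0],
  ],
)

```text
clock: 32.4
position: [0.4839, 0.1149, 0.1422]
tool_rot: [3.136, 0.012, -0.12]
force: [-0.1, -0.9, 0.7]
grip_width: 0.0126
```

Run:
```python
from h import *
print(pose()[0],bot.observe()['tool_rot'])
plan([.4894,.0982,.085],-.1182,3)
```

```text
[0.48388236 0.11491476 0.14217426] [ 3.13555301  0.01215012 -0.12037293]
[[2.7, 5.2, 19.1, 0.1, 0.2, -0.0], [2.6, 5.2, 19.1, 0.1, 0.2, -0.0], [2.6, 5.3, 19.1, 0.1, 0.2, -0.0]]
```

>>> arm_command(
  targets=[
    [2.7,5.2,18,0.1,0.2,0],
    [2.6,5.2,18,0.1,0.2,0],
    [2.6,5.3,18,0.1,0.2,0],
    [0,0,0,0,0,0],
    [0,0,0,0,0,0],
  ],
)

```text
clock: 32.9
position: [0.49, 0.0937, 0.0859]
tool_rot: [3.139, 0.002, -0.125]
force: [-0.0, -0.5, -0.9]
grip_width: 0.0127
```

Run:
```python
from h import *
print(pose()[0],bot.observe()['tool_rot'])
plan([.4894,.0982,.060],-.1182,2)
```

```text
[0.48999333 0.09371254 0.08593849] [ 3.13922731e+00  2.00343341e-03 -1.24701806e-01]
[[-0.5, -2.2, 13.0, 0.1, 0.1, -0.2], [-0.6, -2.2, 13.0, 0.1, 0.1, -0.2]]
```

>>> arm_command(
  targets=[
    [-0.5,-2.3,12,0.1,0.1,-0.2],
    [-0.6,-2.2,12,0.1,0.1,-0.2],
    [0,0,0,0,0,0],
    [0,0,0,0,0,0],
  ],
)

```text
clock: 33.3
position: [0.49, 0.099, 0.0613]
tool_rot: [-3.139, -0.003, -0.117]
force: [-0.1, 0.1, -0.5]
grip_width: 0.0128
```

Run:
```python
from h import *
print(pose()[0],bot.observe()['tool_rot'],bot.observe()['force'])
plan([.4894,.0982,.050],-.1182,1)
```

```text
[0.49002117 0.09902639 0.06126532] [-3.13931164 -0.00316795 -0.11715128] [-0.06913147  0.05685009 -0.50902596]
[[-0.6, 0.9, 11.3, -0.1, -0.2, 0.1]]
```

>>> arm_command(
  targets=[
    [-0.6,0.9,7,-0.1,-0.2,0.1],
    [0,0,4,0,0,0],
  ],
)

```text
clock: 33.5
position: [0.4897, 0.0986, 0.0502]
tool_rot: [-3.141, -0.0, -0.119]
force: [0.1, -0.1, -0.6]
grip_width: 0.0125
```

>>> arm_command(
  targets=[
    [0,0,0.8,0,0,0],
  ],
)

```text
clock: 33.6
position: [0.4895, 0.0985, 0.049]
tool_rot: [-3.141, -0.0, -0.118]
force: [-1.3, -0.4, -0.9]
grip_width: 0.0125
```

>>> arm_command(
  targets=[
    [0,0,0.8,0,0,0],
  ],
)

```text
clock: 33.7
position: [0.4895, 0.0985, 0.048]
tool_rot: [-3.141, 0.0, -0.119]
force: [0.5, -0.4, -0.2]
grip_width: 0.0125
```

>>> arm_command(
  targets=[
    [0,0,0.6,0,0,0],
  ],
)

```text
clock: 33.8
position: [0.4896, 0.0985, 0.0474]
tool_rot: [-3.141, -0.0, -0.119]
force: [-0.6, -0.6, -0.9]
grip_width: 0.0123
```

>>> arm_command(
  targets=[
    [0,0,0.6,0,0,0],
  ],
)

```text
clock: 33.9
position: [0.4896, 0.0985, 0.0469]
tool_rot: [-3.141, -0.0, -0.119]
force: [-0.5, 1.5, 4.4]
grip_width: 0.0126
```

>>> arm_command(
  targets=[
    [0,0,0,0,0,0],
    [0,0,0,0,0,0],
    [0,0,0,0,0,0],
    [0,0,-3,0,0,0],
    [0,0,-12,0,0,0],
    [0,0,-30,0,0,0],
    [0,0,-45,0,0,0],
    [0,0,-45,0,0,0],
  ],
  grip=45,
)

```text
clock: 34.7
position: [0.4872, 0.0971, 0.1845]
tool_rot: [3.139, 0.007, -0.12]
force: [1.2, 1.2, 1.0]
grip_width: 0.038
```

>>> arm_command(
  targets=[
    [0,-40,-40,0,0,0],
    [0,-45,-20,0,0,0],
    [0,-45,0,0,0,0],
    [0,-45,0,0,0,0],
    [0,0,0,0,0,0],
    [0,0,0,0,0,0],
  ],
)

```text
clock: 35.3
position: [0.5097, 0.2711, 0.2545]
tool_rot: [-3.136, -0.003, -0.125]
force: [-0.0, -0.9, 0.7]
grip_width: 0.0387
```

Run:
```python
from h import *
s=bot.observe();pr=pose(s);print(s['position'],s['tool_rot'],s['clock'],s['force'])
f=grab('top','top1.png');P=pts(f)
im=cv2.cvtColor(f['color'],cv2.COLOR_RGB2BGR)[150:380,120:520]
cv2.imwrite('pics/top1c.png',cv2.resize(im,None,fx=2,fy=2,interpolation=cv2.INTER_CUBIC))
w=grab('wrist','w14.png')
yaw=np.radians(-6.77);ex=np.array([np.cos(yaw),np.sin(yaw)]);ey=np.array([-np.sin(yaw),np.cos(yaw)]);O=np.array([.5638,.0014])
L=np.stack([(P[...,:2]-O)@ex,(P[...,:2]-O)@ey],-1)*1000;c=f['color'].astype(int)
def rep(n,x,y,rx,ry,zl,zh,extra=True):
    m=(abs(L[...,0]-x)<rx)&(abs(L[...,1]-y)<ry)&(P[...,2]>zl)&(P[...,2]<zh)&extra
    r=cv2.minAreaRect(L[m].astype(np.float32));print(n,m.sum(),[np.round(a,1) for a in r],'z',np.median(P[m][:,2]).round(4))
dark=c.max(-1)<120
rep('short',85,-120,35,60,.009,.03);rep('long',-85,120,35,80,.009,.03)
rep('gauge',-85,87.5,30,30,.018,.06,c[...,0]-c[...,2]>40)
rep('pipe',0,0,45,45,.04,.06)
rep('tee foot',0,-120,40,50,.0075,.02,dark);rep('corner foot',0,120,40,50,.0075,.02,dark)
m=(P[...,2]>.15)&(P[...,2]<.25)&(np.hypot(P[...,0]-.715,P[...,1]-.364)<.06);print('can',P[m].mean(0))
```

```text
[0.50971208 0.27108053 0.25446342] [-3.13562213 -0.00346924 -0.12459443] 35.3 [-0.03689845 -0.9276521   0.73409728]
short 745 [array([  89.6, -115.3]), array([ 66.5, 101.6]), np.float64(4.7)] z 0.0162
long 1116 [array([-83.7, 116.7]), array([133.6,  56.8]), np.float64(86.5)] z 0.0162
gauge 25 [array([-86.2,  82.9]), array([15.4, 11.3]), np.float64(67.5)] z 0.0475
pipe 194 [array([ 0.3, -2.2]), array([57.3, 56.6]), np.float64(7.9)] z 0.0483
tee foot 376 [array([ 1.000e-01, -1.255e+02]), array([50.8, 71.1]), np.float64(0.7)] z 0.0123
corner foot 441 [array([-11.2, 113.1]), array([59.4, 71.9]), np.float64(1.8)] z 0.0121
can [0.71141568 0.35994711 0.18325465]
```

View pics/top1c.png

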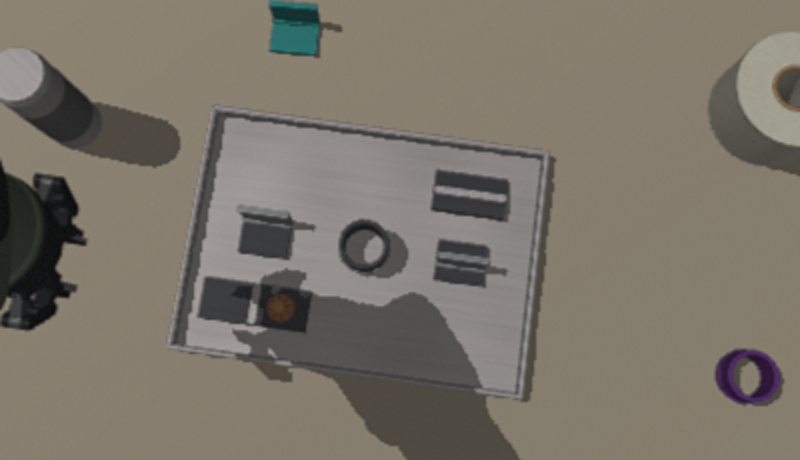

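View pics/w14.png

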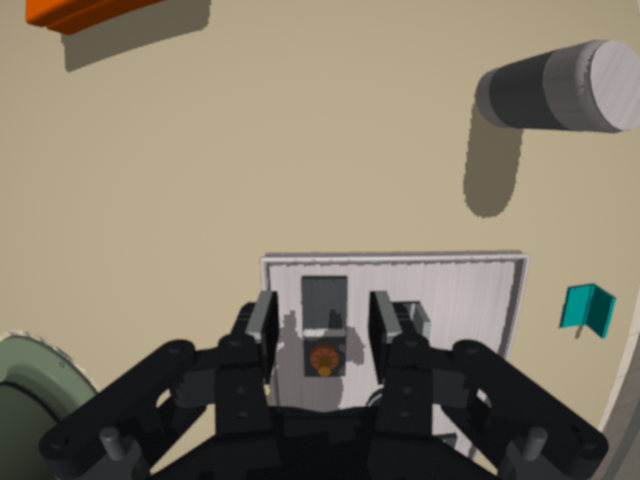

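All pieces sit as asked in both views: in the crop, the gauge is at (281,307) on the half between bead (255) and plate end (310), and the pipe is at (365,246) between the joints. The can has not moved and the arm is clear. Handing in.

```bash
python3 -c "
from h import *
print(bot.job_done())"
```

```text
the job is handed in; nothing more can be done
None
```

The layout is finished and handed in at 35.4 s, but one move may have broken the 120 N wrist-force limit. While setting down the short plate I commanded 4 mm too much. The wrist read 118.7 N vertically, about 125 N including the sideways part. I backed off at once; the later set-downs touched at about 20 N or less.

- **Short plate:** it lies behind the tee joint, about 1 mm from its target and turned less than 0.5°. The long plate had not shifted when I measured it after the lift.
- **Long plate:** it lies in front of the corner joint, about 0.5 mm from its target. The gap to the foot is about 35 mm; I worked this out from the tray geometry, because partial occlusion left my direct corner-foot readings a few mm off.
- **Pipe:** it stands within 1 mm of the midpoint between the joints.
- **Gauge:** it stands knob up on the half of the long plate nearer the pipe. The last pictures show it in the middle of that half; the depth-based figure was about 4 mm off, from only 25 pixels.
- **Can and look-alikes:** the can reads the same position as at the start, and I did not touch the purple and turquoise look-alikes.

In the last check from above, depth blur made the plate outlines up to 5 mm off. I relied on the close wrist-camera measurements instead, and the pictures agree with those.

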